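# Sort the tip boxes by weight and start the UV timer

### The job

Get the clean-air cabinet ready for its UV run. The closed tip boxes standing in the middle all look alike, but only one is still full: lift them to feel which is heavier, stand the full one upright on the drilled metal plate and stand every empty one flat in the white return tray, side by side and none on top of another. Only when all boxes are put away, wind the UV timer's key clockwise, a part-turn at a time, right up to its stop and let go; leave everything else on the bench where it is.

Things in the scene. Friction and masses are not known exactly. Their poses are not given: they have to be found in the camera images.
- tipbox_a: Closed tip box, one of 3 or 4 alike (None if absent): green base 116 x 76 x 45 mm, on it a latched opaque grey lid 110 x 60 x 40 mm (85 mm high in all; lift it by the lid, across its 60 mm). One is full (a rack of tips inside), 310 to 420 g; the others empty, 110 to 150 g; nothing outside shows which. Origin: centre of the underside; x along the 116 mm, y across, z up.
- tipbox_b: Closed tip box, one of 3 or 4 alike (None if absent): green base 116 x 76 x 45 mm, on it a latched opaque grey lid 110 x 60 x 40 mm (85 mm high in all; lift it by the lid, across its 60 mm). One is full (a rack of tips inside), 310 to 420 g; the others empty, 110 to 150 g; nothing outside shows which. Origin: centre of the underside; x along the 116 mm, y across, z up.
- tipbox_c: Closed tip box, one of 3 or 4 alike (None if absent): green base 116 x 76 x 45 mm, on it a latched opaque grey lid 110 x 60 x 40 mm (85 mm high in all; lift it by the lid, across its 60 mm). One is full (a rack of tips inside), 310 to 420 g; the others empty, 110 to 150 g; nothing outside shows which. Origin: centre of the underside; x along the 116 mm, y across, z up.
- tipbox_d: Closed tip box, one of 3 or 4 alike (None if absent): green base 116 x 76 x 45 mm, on it a latched opaque grey lid 110 x 60 x 40 mm (85 mm high in all; lift it by the lid, across its 60 mm). One is full (a rack of tips inside), 310 to 420 g; the others empty, 110 to 150 g; nothing outside shows which. Origin: centre of the underside; x along the 116 mm, y across, z up.
- plate: Fixed dull grey metal plate with a grid of small drilled dimples, 180 (its x) x 220 (its y) mm, 12 mm thick, at the robot's right; the full box goes here. Origin: centre of its underside on the bench; its top is 12 mm higher.
- tray: Fixed shallow white return tray at the robot's left, outside 318 (its x) x 148 (its y) mm, 30 mm high, walls and floor 4 mm thick (inside 310 x 140 mm). Origin: centre of its underside. Three boxes fit side by side along its x with their 116 mm length across it (along its y), about 110 mm apart.
- uv_timer: Fixed light-grey spring-wound timer of the UV lamp, a box 92 x 92 x 66 mm with a white dial on top and a black winged key standing up from the dial's centre. Origin: centre of the underside, right below the key's axis. Its yaw varies.
- uv_key (a joint): Angle of the timer's key: 0 run down, growing as it is wound clockwise seen from above, stop at 5.24 rad; starts between 0.05 and 0.9. The spring resists with up to 0.05 N m, the clockwork with 0.08 N m more; the clockwork holds the key wherever it is let go, so it can be regripped and turned on.
- key_grip (a point): Point on the key's axis at the height to grip it, 102 mm above the bench. The key is an upright wing 50 mm long (this frame's x), 12 mm thick (y), reaching 12 mm above this point; below, it joins a 38 mm round hub whose top is 24 mm below this point. The frame turns with the key.
- tube_rack: Bystander: blue rack with capped tubes, 75 x 170 mm, 76 mm high. Leave alone. Origin: centre of the underside.
- petri_stack: Bystander: stack of three pale round dishes, 93 mm across, 45 mm high, to the right of the timer. Leave alone. Origin: centre of the underside.
- reagent_bottle: Bystander: amber jar with blue cap, 60 mm across, 95 mm high. Leave alone. Origin: centre of the underside.
- microplate: Bystander: white well plate 86 x 128 x 14 mm. Leave alone. Origin: centre of the underside.
- waste_beaker: Bystander: grey beaker 75 to 84 mm across, 100 mm high, beyond the tray at the left. Leave alone. Origin: centre of the underside.
- marker: Bystander: black and blue marker pen, 130 mm long, 17 mm thick, lying near the robot's base at the left. Leave alone. Origin: middle of its underside.
Not all that is in view belongs to the job. What is shaped like the tipbox_c but yellow is not meant.

How it is judged:
On the way, in this order (a step that is already met when the one before it is completed fails the run):
1. the full box stands on the drilled plate and every empty box stands in the return tray, all at rest ((((x of tipbox_a in the frame of plate between -0.085 and 0.085 m and y of tipbox_a in the frame of plate between -0.095 and 0.095 m and z of tipbox_a in the frame of plate between 0.007 and 0.018 m and angle between tipbox_a's own z axis and vertical below 0.1 rad and linear speed of tipbox_a below 0.03 m/s) and contact force between plate and tipbox_a above 2.2 N and (x of tipbox_b in the frame of tray between -0.155 and 0.155 m and y of tipbox_b in the frame of tray between -0.07 and 0.07 m and z of tipbox_b in the frame of tray between -0.002 and 0.012 m and angle between tipbox_b's own z axis and vertical below 0.1 rad and linear speed of tipbox_b below 0.03 m/s) and (x of tipbox_c in the frame of tray between -0.155 and 0.155 m and y of tipbox_c in the frame of tray between -0.07 and 0.07 m and z of tipbox_c in the frame of tray between -0.002 and 0.012 m and angle between tipbox_c's own z axis and vertical below 0.1 rad and linear speed of tipbox_c below 0.03 m/s) and (x of tipbox_d in the frame of tray between -0.155 and 0.155 m and y of tipbox_d in the frame of tray between -0.07 and 0.07 m and z of tipbox_d in the frame of tray between -0.002 and 0.012 m and angle between tipbox_d's own z axis and vertical below 0.1 rad and linear speed of tipbox_d below 0.03 m/s)) or ((x of tipbox_b in the frame of plate between -0.085 and 0.085 m and y of tipbox_b in the frame of plate between -0.095 and 0.095 m and z of tipbox_b in the frame of plate between 0.007 and 0.018 m and angle between tipbox_b's own z axis and vertical below 0.1 rad and linear speed of tipbox_b below 0.03 m/s) and contact force between plate and tipbox_b above 2.2 N and (x of tipbox_a in the frame of tray between -0.155 and 0.155 m and y of tipbox_a in the frame of tray between -0.07 and 0.07 m and z of tipbox_a in the frame of tray between -0.002 and 0.012 m and angle between tipbox_a's own z axis and vertical below 0.1 rad and linear speed of tipbox_a below 0.03 m/s) and (x of tipbox_c in the frame of tray between -0.155 and 0.155 m and y of tipbox_c in the frame of tray between -0.07 and 0.07 m and z of tipbox_c in the frame of tray between -0.002 and 0.012 m and angle between tipbox_c's own z axis and vertical below 0.1 rad and linear speed of tipbox_c below 0.03 m/s) and (x of tipbox_d in the frame of tray between -0.155 and 0.155 m and y of tipbox_d in the frame of tray between -0.07 and 0.07 m and z of tipbox_d in the frame of tray between -0.002 and 0.012 m and angle between tipbox_d's own z axis and vertical below 0.1 rad and linear speed of tipbox_d below 0.03 m/s)))), for 0.2 s.
2. then the UV timer's key is wound clockwise to its stop (value of joint uv_key above 4.95 rad), for 0.2 s.
At the end, for the whole second after the job is handed in: The full box (over 2.2 N on the plate) stands upright on the drilled plate, centred within 85 mm along its x and 95 mm along its y; every empty box stands upright on the tray's floor; all at rest; the key is wound to within 0.3 rad of its stop ((((x of tipbox_a in the frame of plate between -0.085 and 0.085 m and y of tipbox_a in the frame of plate between -0.095 and 0.095 m and z of tipbox_a in the frame of plate between 0.007 and 0.018 m and angle between tipbox_a's own z axis and vertical below 0.1 rad and linear speed of tipbox_a below 0.03 m/s) and contact force between plate and tipbox_a above 2.2 N and (x of tipbox_b in the frame of tray between -0.155 and 0.155 m and y of tipbox_b in the frame of tray between -0.07 and 0.07 m and z of tipbox_b in the frame of tray between -0.002 and 0.012 m and angle between tipbox_b's own z axis and vertical below 0.1 rad and linear speed of tipbox_b below 0.03 m/s) and (x of tipbox_c in the frame of tray between -0.155 and 0.155 m and y of tipbox_c in the frame of tray between -0.07 and 0.07 m and z of tipbox_c in the frame of tray between -0.002 and 0.012 m and angle between tipbox_c's own z axis and vertical below 0.1 rad and linear speed of tipbox_c below 0.03 m/s) and (x of tipbox_d in the frame of tray between -0.155 and 0.155 m and y of tipbox_d in the frame of tray between -0.07 and 0.07 m and z of tipbox_d in the frame of tray between -0.002 and 0.012 m and angle between tipbox_d's own z axis and vertical below 0.1 rad and linear speed of tipbox_d below 0.03 m/s)) or ((x of tipbox_b in the frame of plate between -0.085 and 0.085 m and y of tipbox_b in the frame of plate between -0.095 and 0.095 m and z of tipbox_b in the frame of plate between 0.007 and 0.018 m and angle between tipbox_b's own z axis and vertical below 0.1 rad and linear speed of tipbox_b below 0.03 m/s) and contact force between plate and tipbox_b above 2.2 N and (x of tipbox_a in the frame of tray between -0.155 and 0.155 m and y of tipbox_a in the frame of tray between -0.07 and 0.07 m and z of tipbox_a in the frame of tray between -0.002 and 0.012 m and angle between tipbox_a's own z axis and vertical below 0.1 rad and linear speed of tipbox_a below 0.03 m/s) and (x of tipbox_c in the frame of tray between -0.155 and 0.155 m and y of tipbox_c in the frame of tray between -0.07 and 0.07 m and z of tipbox_c in the frame of tray between -0.002 and 0.012 m and angle between tipbox_c's own z axis and vertical below 0.1 rad and linear speed of tipbox_c below 0.03 m/s) and (x of tipbox_d in the frame of tray between -0.155 and 0.155 m and y of tipbox_d in the frame of tray between -0.07 and 0.07 m and z of tipbox_d in the frame of tray between -0.002 and 0.012 m and angle between tipbox_d's own z axis and vertical below 0.1 rad and linear speed of tipbox_d below 0.03 m/s))) and value of joint uv_key above 4.9 rad); the robot touches nothing.
It fails at once if a bystander (tube rack, dishes, jar, well plate, beaker, marker) is moved more than 6 cm (distance of any of tube_rack, petri_stack, reagent_bottle, microplate, waste_beaker, marker from where it was at the start of the episode above 0.06 m).
It fails at once if the tube rack, dishes, jar or beaker is knocked over (angle between any of tube_rack, petri_stack, reagent_bottle, waste_beaker's own z axis and vertical above 0.5 rad).
Of tipbox_c, tipbox_d only 1 to 2 are there at a start; the rules pass over those that are not, and their reading is None.
Of tips_a, tips_b only 1 to 1 are there at a start; the rules pass over those that are not, and their reading is None.
At some moment in a run one of tipbox_a, tipbox_b, tipbox_c, tipbox_d may be knocked a few centimetres aside while the robot is not near it.
It also fails if it takes over 208 s, if anything falls off the work surface, if the arm or the gripper's body presses on something with over 40 N, if the wrist force passes 120 N, or if a joint passes its speed limit or range.

### The arm

A 6-joint arm with a two-finger parallel gripper is mounted at the origin on the work surface. World frame = base frame: x ahead of the robot, y to its left, z up, the work surface at z = 0. Lengths are in m, angles in rad, forces in N, time in s.
With the tool pointing down it reaches from about 0.3 to 0.775 m from the base axis. Payload 14.6 kg.
Tool frame: the origin (TCP) lies midway between the tips of the shut fingers; the grasp point (between the pads) lies 19 mm behind it (ctrl.tcp_to_grasp is the distance from the TCP to the grasp point, in m); x points along the fingers, y is the direction in which the jaws open and shut, and the axes are right-handed (so a half turn about x gives the same grasp; the last joint's range is limited). The gripper opens to 94 mm and grips with 3 to 60 N. Pads are 16 mm wide; open, the fingers measure 119 mm over their backs; the gripper's body (75 mm by 177 mm) begins 78 mm behind the grasp point.
Start: joints at [-0.067, 0.3, 1.521, -0, 1.321, -0.067], TCP at [0.55, -0, 0.205] pointing down, gripper open.
Joint ranges: [-3.03, 3.03], [-0.79, 2.21], [0.23, 2.52], [-1.04, 4.18], [0, 3.07], [-2.55, 2.55]. Speed limits (rad/s): [2.22, 2.22, 2.57, 3.14, 3.14, 3.14].

### API

Orientations are given as [roll, pitch, yaw] about the fixed x, y, z axes, in that order (R = Rz(yaw) Ry(pitch) Rx(roll)).
In Python, from station import ctrl gives the robot as it stands.
- The arm moves only by the tool jog_arm, never from a script. Its argument "rows" is one flat list of numbers, 7 for each row, row after row: the shift along the world's x, y, z in m, then the turn, a rotation vector about the world's x, y, z in degrees, then the closure, from 0 (fully open) to 1 (shut). A call has 1 to 8 rows; each row shifts and turns the commanded pose from where the row before left it; what a row does not reach is not made up. A row lasts 1/12 s, in which the tool goes at most 41.7 mm and 7.16 degrees, less where a joint would pass 70% of its speed; a pose out of reach is approached as far as the arm can. A call with a gripper value outside its range is refused whole. The fingers move at their own pace and stop on an object; "squeeze" is the grip in N (left out, the last holds). Time passes only in rows, so rows that do not move let the fingers close. It gives the time, the measured TCP pose, the force and the opening at its end, in the units of the state.
- ctrl.get_obs(): the state, without advancing time (a new reading comes with each control period).
- ctrl.camera(name): name is "scene" or "side" or "wrist"; returns (picture, depth): 480x640x3 uint8, red, green, blue; 480x640 float32, m along the optical axis (not along the pixel's ray), 0 where there is no reading.
- ctrl.camera_model(name): a dict with "K" (3x3 intrinsics, pixels), "extrinsics" (4x4, takes a point from camera to world coordinates). Camera axes: x right, y down, z forward; pixel columns grow to the right and rows downward; lengths in m; the calibration is good to about 2 mm. A picture is of the moment at which its call begins: read the wrist's pose just before it. camera_model takes no time and is no camera call; for the wrist camera it gives the pose at the moment of the call.
- ctrl.hand_in(): hands the job in, once; it reports no verdict.
The state is a dict: "time_s": time; "qpos": joint angles; "joint_vel": joint speeds; "tau": joint torques, N m; "ee_pos": TCP position; "eef_rot": TCP orientation; "force": force on the tool from outside, world axes, zero at the start; "moment": the same for the moment, N m; "grip_width": finger opening in m.
Only numpy, scipy, OpenCV 4.12 (cv2) and the standard library are available. Lean on these libraries where they do the work, as an engineer would, in place of code of your own. Each camera call takes 0.05 s, during which the arm holds its last target.

## Working session

There is one attempt and no reset: what is moved stays moved. The work goes in short steps, Python scripts to look and compute and a tool call to move; the robot and the scene stay as the last step left them, time stands still between calls to the robot, and variables do not carry over. Pictures are saved under pics/ and viewed, and the job is handed in when it is done.

Besides the shell and the picture viewer there is one more tool, called after "Emit:" as name(argument=value, ...) on one line, values as JSON. jog_arm: Moves the arm, as the interface text tells. Its arguments: {"type":"object","properties":{"rows":{"type":"array"},"squeeze":{"type":"number"}},"required":["rows"]}

```bash
ls; mkdir -p pics; cat > h.py <<'E'
import numpy as np, cv2
from station import ctrl
def snap(n,f):
    m=ctrl.camera_model(n); p,d=ctrl.camera(n)
    cv2.imwrite('pics/'+f+'.png',p[:,:,::-1]); np.savez('pics/'+f+'.npz',p=p,d=d,K=m['K'],E=m['extrinsics'])
    return p,d,m
def load(f):
    z=np.load('pics/'+f+'.npz'); return z['p'],z['d'],z['K'],z['E']
def ray(K,E,u,v,z):
    r=E[:3,:3]@np.linalg.inv(K)@np.array([u,v,1.]); o=E[:3,3]
    return o+r*(z-o[2])/r[2]
def cloud(d,K,E):
    v,u=np.mgrid[:480,:640]; P=np.stack([u,v,np.ones_like(u)],-1)@np.linalg.inv(K).T*d[...,None]
    return P@E[:3,:3].T+E[:3,3]
E
python3 - <<'E'
from h import *
for n in ['scene','side','wrist']:
    p,d,m=snap(n,n+'0'); print(n,np.round(m['extrinsics'],3).tolist(),np.round(m['K'],1).tolist())
o=ctrl.get_obs(); print({k:np.round(v,3).tolist() for k,v in o.items()}, ctrl.tcp_to_grasp)
E
```

```text
pics
scene [[0.175, 0.575, -0.799, 1.386], [0.984, -0.083, 0.156, -0.141], [0.024, -0.814, -0.581, 0.749], [0.0, 0.0, 0.0, 1.0]] [[460.1, 0.0, 317.3], [0.0, 460.1, 250.8], [0.0, 0.0, 1.0]]
side [[-0.934, -0.212, 0.288, 0.15], [-0.357, 0.578, -0.734, 0.994], [-0.011, -0.788, -0.616, 0.897], [0.0, 0.0, 0.0, 1.0]] [[595.2, 0.0, 322.8], [0.0, 595.2, 231.6], [0.0, 0.0, 1.0]]
wrist [[1.0, -0.001, -0.001, 0.55], [-0.002, -0.973, -0.23, 0.067], [-0.001, 0.23, -0.973, 0.385], [0.0, 0.0, 0.0, 1.0]] [[360.4, 0.0, 317.9], [0.0, 360.4, 239.3], [0.0, 0.0, 1.0]]
{'time_s': 0.15, 'qpos': [-0.067, 0.3, 1.521, -0.0, 1.321, -0.067], 'joint_vel': [0.001, -0.001, -0.001, -0.001, 0.0, -0.001], 'tau': [-0.0, -53.196, -35.282, 0.071, 0.024, -0.0], 'ee_pos': [0.55, -0.0, 0.205], 'eef_rot': [-1.629, 1.57, 3.083], 'force': [-0.013, -0.488, -0.489], 'moment': [-0.037, 0.024, -0.004], 'grip_width': 0.094} 0.0188
```

View pics/scene0.png

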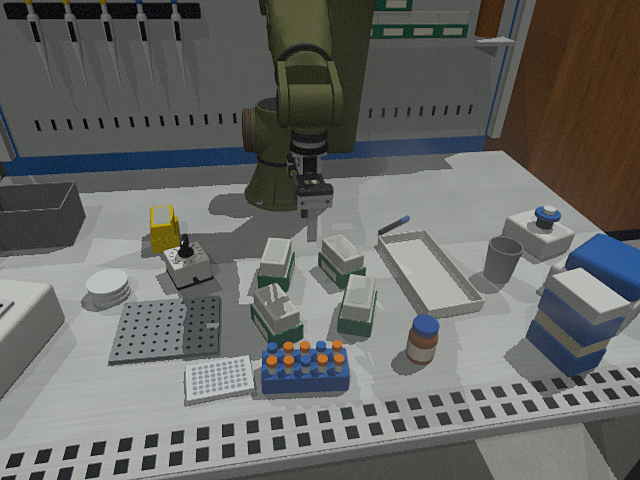

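View pics/side0.png

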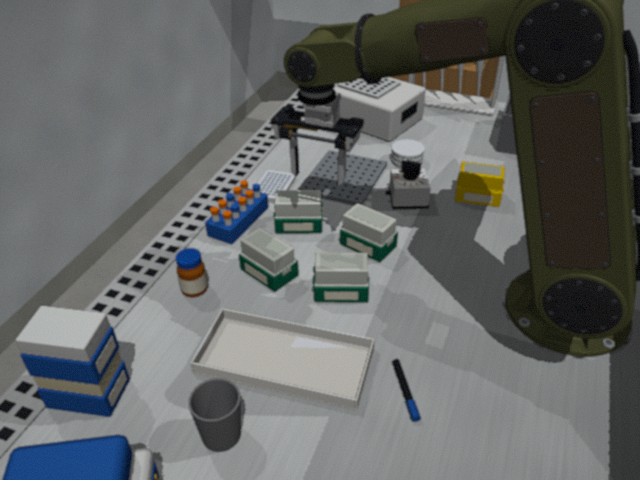

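View pics/wrist0.png

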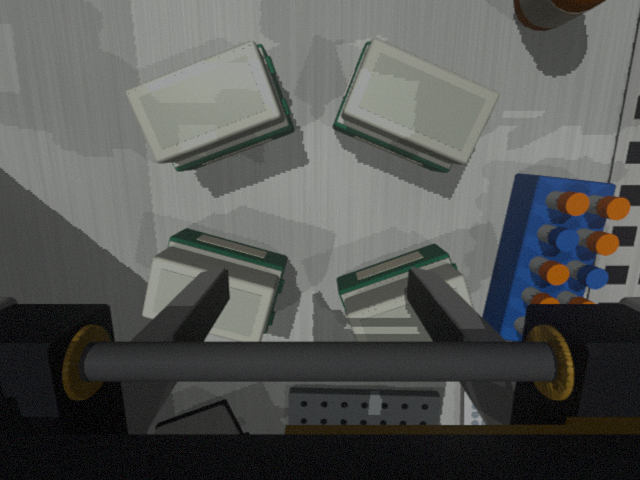

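The four grey/green boxes in the scene view are at (277,262), (342,260), (276,310) and (357,303). The yellow look-alike at (165,228) is excluded, and so are the blue/white boxes at (575,320). The plate is at (167,328), the tray at (428,272) and the timer at (187,265).

```bash
cat > meas.py <<'E'
from h import *
import sys
def boxes(names,lo=0.078,hi=0.093):
    for f in names:
        p,d,K,E=load(f); X=cloud(d,K,E)
        z=X[...,2]; m=((d>0)&(z>lo)&(z<hi)&(X[...,0]>.2)&(X[...,0]<.85)&(abs(X[...,1])<.55)).astype(np.uint8)
        m=cv2.morphologyEx(m,cv2.MORPH_OPEN,np.ones((3,3)))
        n,l,s,c=cv2.connectedComponentsWithStats(m)
        for i in range(1,n):
            if s[i,4]<60: continue
            q=X[l==i]; r=cv2.minAreaRect(q[:,:2].astype(np.float32)*1000)
            (cx,cy),(w,h),a=r
            if w<h: a+=90; w,h=h,w
            col=p[l==i].mean(0)
            print(f,np.round(c[i]),'ctr',round(cx),round(cy),'size',round(w),round(h),'ang %.0f'%((a+90)%180-90),'z',q[:,2].mean().round(4),'col',col.round())
if __name__=='__main__': boxes(sys.argv[1:])
E
python3 meas.py scene0 side0
python3 - <<'E'
from h import *
from scipy.spatial.transform import Rotation as R
print(R.from_euler('xyz',ctrl.get_obs()['eef_rot']).as_matrix().round(3))
# others by height
p,d,K,E=load('scene0'); 
def px(u,v): print((u,v),cloud(d,K,E)[v,u].round(3))
for u,v in [(145,300),(220,297),(220,358),(111,361),(379,237),(427,232),(481,301),(427,315),(185,240),(110,285),(400,218)]: px(u,v)
E
```

```text
scene0 [162. 217.] ctr 251 -355 size 104 58 ang 6 z 0.085 col [152. 146.  90.]
scene0 [342. 248.] ctr 462 104 size 113 63 ang 20 z 0.0848 col [154. 157. 149.]
scene0 [276. 252.] ctr 452 -64 size 114 61 ang -16 z 0.085 col [161. 165. 156.]
scene0 [506. 243.] ctr 515 524 size 72 32 ang 50 z 0.0857 col [72. 73. 72.]
scene0 [502. 256.] ctr 556 490 size 74 31 ang 51 z 0.0856 col [74. 75. 74.]
scene0 [359. 292.] ctr 633 104 size 114 60 ang -22 z 0.085 col [153. 157. 149.]
scene0 [276. 302.] ctr 639 -84 size 113 61 ang 20 z 0.085 col [127. 130. 123.]
scene0 [556. 326.] ctr 800 478 size 99 7 ang 12 z 0.0844 col [83. 83. 76.]
scene0 [424. 333.] ctr 780 203 size 49 18 ang 69 z 0.086 col [52. 62. 84.]
side0 [479. 170.] ctr 247 -352 size 97 68 ang 6 z 0.085 col [140. 133.  89.]
side0 [410. 172.] ctr 410 -280 size 48 15 ang 2 z 0.0855 col [15. 16. 18.]
side0 [297. 197.] ctr 636 -80 size 110 65 ang 21 z 0.0851 col [121. 124. 119.]
side0 [369. 218.] ctr 450 -61 size 111 68 ang -15 z 0.0848 col [153. 157. 149.]
side0 [266. 245.] ctr 631 107 size 114 63 ang -23 z 0.0848 col [143. 147. 140.]
side0 [341. 262.] ctr 459 105 size 110 65 ang 19 z 0.0851 col [150. 154. 147.]
side0 [194. 264.] ctr 740 221 size 30 10 ang 65 z 0.0861 col [16. 37. 80.]
side0 [105. 374.] ctr 739 518 size 63 8 ang -83 z 0.0834 col [70. 68. 61.]
side0 [211. 390.] ctr 549 493 size 72 32 ang 45 z 0.0859 col [61. 61. 62.]
side0 [223. 422.] ctr 502 533 size 45 11 ang 52 z 0.0859 col [54. 55. 56.]
[[-0.001  1.    -0.   ]
 [ 0.    -0.    -1.   ]
 [-1.    -0.001 -0.   ]]
(145, 300) [ 0.497 -0.386  0.   ]
(220, 297) [ 0.515 -0.208  0.002]
(220, 358) [ 0.71  -0.21   0.003]
(111, 361) [ 0.69  -0.428  0.01 ]
(379, 237) [0.353 0.237 0.029]
(427, 232) [0.353 0.38  0.033]
(481, 301) [0.649 0.403 0.026]
(427, 315) [0.742 0.219 0.095]
(185, 240) [ 0.421 -0.281  0.113]
(110, 285) [ 0.482 -0.458  0.044]
(400, 218) [0.241 0.339 0.015]
```

```bash
python3 - <<'E'
from h import *
def reg(f,box,zl,zh,tag):
    p,d,K,E=load(f); X=cloud(d,K,E)
    m=(d>0)&(X[...,2]>zl)&(X[...,2]<zh)&(X[...,0]>box[0])&(X[...,0]<box[1])&(X[...,1]>box[2])&(X[...,1]<box[3])
    m=m.astype(np.uint8)
    n,l,s,c=cv2.connectedComponentsWithStats(m)
    i=1+np.argsort(-s[1:,4])[0]
    q=X[l==i]; r=cv2.minAreaRect(q[:,:2].astype(np.float32)*1000); print(tag,f,s[i,4],np.round(r[0]),np.round(r[1]),round(r[2],1),q[:,2].mean().round(4))
for f in ['scene0','side0']:
    reg(f,(.45,.78,-.5,-.15),.008,.016,'plate')
    reg(f,(.3,.75,.15,.46),.024,.036,'trayrim')
    reg(f,(.33,.7,.2,.43),.001,.0075,'trayfloor')
    reg(f,(.3,.5,-.4,-.18),.056,.075,'timer')
    reg(f,(.3,.5,-.4,-.18),.095,.12,'key')
    reg(f,(.35,.6,-.55,-.38),.040,.05,'petri')
E
python3 - <<'E'
import cv2
a=cv2.imread('pics/scene0.png'); b=cv2.imread('pics/side0.png')
x=cv2.resize(a[220:300,140:240],(500,400),interpolation=2); y=cv2.resize(b[140:220,370:450],(400,400),interpolation=2)
cv2.imwrite('pics/t0.png',cv2.resize(cv2.hconcat([x,y]),(792,352)))
E
```

```text
plate scene0 5895 [ 604. -321.] [221. 185.] 88.2 0.0122
trayrim scene0 698 [497. 324.] [325. 152.] 5.3 0.0283
trayfloor scene0 3086 [482. 332.] [292. 128.] 5.2 0.0041
timer scene0 769 [ 414. -285.] [94. 92.] 22.1 0.0659
key scene0 109 [ 414. -286.] [13. 52.] 83.9 0.1088
petri scene0 831 [ 464. -469.] [92. 94.] 79.3 0.0449
plate side0 2478 [ 603. -319.] [230. 183.] 88.4 0.012
trayrim side0 1453 [496. 326.] [319. 153.] 5.3 0.0284
trayfloor side0 7581 [500. 316.] [309. 128.] 5.1 0.0042
timer side0 648 [ 410. -281.] [93. 97.] 21.5 0.0657
key side0 166 [ 411. -281.] [51. 21.] 4.6 0.1069
petri side0 466 [ 461. -466.] [96. 91.] 83.7 0.0448
```

View pics/t0.png

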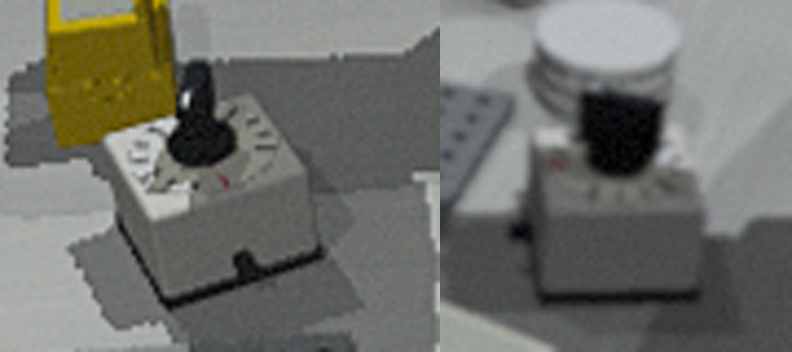

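Box B at (0.460, 0.105), yaw 20°, goes first: lids measure 113×61 at z=0.085, which matches the description.

Emit:
jog_arm(rows=[-0.0112,0.013,0,0,0,-7.1,0,-0.0112,0.013,0,0,0,-7.1,0,-0.0112,0.013,0,0,0,-7.1,0,-0.0112,0.013,0,0,0,-7.1,0,-0.0112,0.013,0,0,0,-7.1,0,-0.0112,0.013,0,0,0,-7.1,0,-0.0112,0.013,0,0,0,-7.1,0,-0.0116,0.014,0,0,0,-7.1,0], squeeze=25)

```text
time_s: 0.82
ee_pos: [0.4593, 0.1055, 0.2053]
eef_rot: [-0.287, 1.57, -2.855]
force: [1.4, 0.8, -1.0]
grip_width: 0.0941
```

Emit:
jog_arm(rows=[0,0,-0.02,0,0,-6.6,0,0,0,-0.02,0,0,-6.6,0,0,0,-0.03,0,0,0,0,0,0,-0.02,0,0,0,0,0,0,0,0,0,0,0])

```text
time_s: 1.23
ee_pos: [0.458, 0.1047, 0.1119]
eef_rot: [-0.201, 1.565, -2.994]
force: [0.0, 0.3, -0.0]
grip_width: 0.0941
```

```bash
python3 - <<'E'
from h import *
snap('wrist','w1'); o=ctrl.get_obs(); print({k:np.round(v,3).tolist() for k,v in o.items()})
E
```

```text
{'time_s': 1.283, 'qpos': [0.147, 0.23, 1.838, 0.0, 1.077, 1.368], 'joint_vel': [0.0, -0.042, -0.05, -0.0, 0.033, -0.003], 'tau': [0.026, -42.076, -28.615, 0.024, -0.735, 0.021], 'ee_pos': [0.459, 0.105, 0.114], 'eef_rot': [-0.216, 1.567, -3.009], 'force': [0.831, 1.319, 0.833], 'moment': [-0.013, 0.094, -0.033], 'grip_width': 0.094}
```

View pics/w1.png

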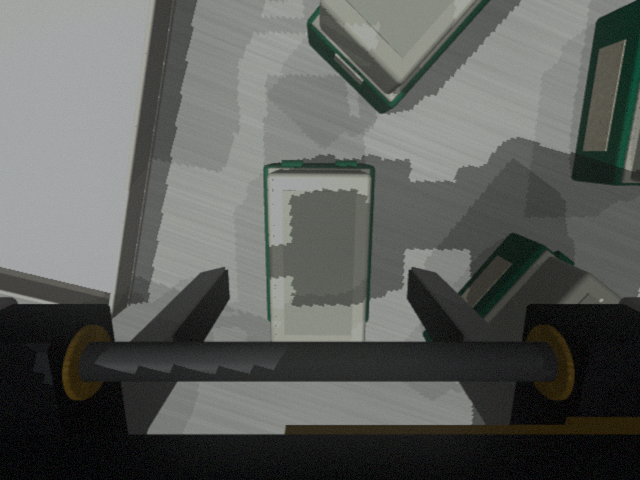

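The box at pixel (320,260) is aligned and centred between the fingers (gaps at 228 and 410), so I'm descending and gripping.

Emit:
jog_arm(rows=[0,0,-0.022,0,0,0,0,0,0,-0.022,0,0,0,0,0,0,-0.014,0,0,0,0,0,0,0,0,0,0,0,0,0,0,0,0,0,0,0,0,0,0,0,0,0.6,0,0,0,0,0,0,0.6,0,0,0,0,0,0,0.6])

```text
time_s: 1.95
ee_pos: [0.4606, 0.1051, 0.0586]
eef_rot: [2.95, 1.569, 0.157]
force: [-0.0, -0.3, -0.2]
grip_width: 0.0772
```

Emit:
jog_arm(rows=[0,0,0,0,0,0,0.7,0,0,0,0,0,0,0.7,0,0,0,0,0,0,0.7,0,0,0,0,0,0,0.7,0,0,0,0,0,0,0.7])

```text
time_s: 2.37
ee_pos: [0.4601, 0.105, 0.0577]
eef_rot: [2.845, 1.57, 0.053]
force: [-1.2, 0.3, 5.7]
grip_width: 0.0601
```

Emit:
jog_arm(rows=[0,0,0.01,0,0,0,0.7,0,0,0.02,0,0,0,0.7,0,0,0.03,0,0,0,0.7,0,0,0.03,0,0,0,0.7,0,0,0.03,0,0,0,0.7,0,0,0,0,0,0,0.7,0,0,0,0,0,0,0.7,0,0,0,0,0,0,0.7])

```text
time_s: 3.03
ee_pos: [0.4595, 0.1049, 0.1768]
eef_rot: [-0.19, 1.57, -2.983]
force: [-0.6, -0.7, -2.2]
grip_width: 0.0599
```

Emit:
jog_arm(rows=[0,0,0,0,0,0,0.7,0,0,0,0,0,0,0.7,0,0,0,0,0,0,0.7,0,0,0,0,0,0,0.7])

```text
time_s: 3.37
ee_pos: [0.4598, 0.105, 0.1769]
eef_rot: [-0.19, 1.57, -2.982]
force: [-0.7, 0.2, -1.3]
grip_width: 0.0599
```

```bash
cat > w.py <<'E'
from h import *
F=[]
for i in range(4):
    F.append(ctrl.get_obs()['force']); ctrl.camera('wrist')
o=ctrl.get_obs(); print(np.round(F,2).tolist(),np.mean(F,0).round(2),{k:np.round(o[k],3).tolist() for k in ['time_s','ee_pos','eef_rot','qpos','grip_width','tau']})
E
python3 w.py
```

```text
[[-0.7, 0.17, -1.25], [0.01, 0.19, -1.47], [0.51, -0.54, -0.71], [-0.09, -0.28, -1.3]] [-0.07 -0.11 -1.18] {'time_s': 3.567, 'ee_pos': [0.46, 0.105, 0.177], 'eef_rot': [-0.215, 1.571, -3.008], 'qpos': [0.147, 0.152, 1.77, 0.0, 1.219, 1.368], 'grip_width': 0.06, 'tau': [-0.003, -43.652, -34.427, 0.029, -0.069, 0.0]}
```

Box B reads about 1.2 N, so it's empty and goes in the tray's near slot (0.387, 0.315).

Emit:
jog_arm(rows=[-0.0066,0.019,0,0,0,6.9,0.7,-0.0066,0.019,0,0,0,6.9,0.7,-0.0066,0.019,0,0,0,6.9,0.7,-0.0066,0.019,0,0,0,6.9,0.7,-0.0066,0.019,0,0,0,6.9,0.7,-0.0066,0.019,0,0,0,6.9,0.7,-0.0066,0.019,0,0,0,6.9,0.7,-0.0066,0.019,0,0,0,6.9,0.7])

```text
time_s: 4.23
ee_pos: [0.4068, 0.2579, 0.1775]
eef_rot: [2.132, 1.571, 0.309]
force: [-0.3, -0.1, -1.7]
grip_width: 0.06
```

Emit:
jog_arm(rows=[-0.0066,0.019,0,0,0,6.9,0.7,-0.0066,0.019,0,0,0,6.9,0.7,-0.007,0.02,0,0,0,6.3,0.7,0,0,-0.03,0,0,0,0.7,0,0,-0.03,0,0,0,0.7,0,0,-0.02,0,0,0,0.7,0,0,0,0,0,0,0.7,0,0,0,0,0,0,0.7])

```text
time_s: 4.9
ee_pos: [0.3869, 0.3149, 0.0974]
eef_rot: [-1.063, 1.569, -2.542]
force: [-0.0, 0.2, -1.5]
grip_width: 0.0596
```

```bash
cat > s.py <<'E'
from h import *
import sys
from scipy.spatial.transform import Rotation as R
o=ctrl.get_obs(); M=R.from_euler('xyz',o['eef_rot']).as_matrix()
print(o['time_s'],np.round(o['ee_pos'],4),'jaw',np.degrees(np.arctan2(M[1,1],M[0,1])).round(1),'F',np.round(o['force'],1),'q6',o['qpos'][5].round(2),'w',o['grip_width'])
for a in sys.argv[1:]:
    snap(a.rstrip('0123456789'),a)
E
python3 s.py side1
```

```text
4.9 [0.3869 0.3149 0.0974] jaw 5.3 F [-0.   0.2 -1.5] q6 0.52 w 0.05960029055540616
```

View pics/side1.png

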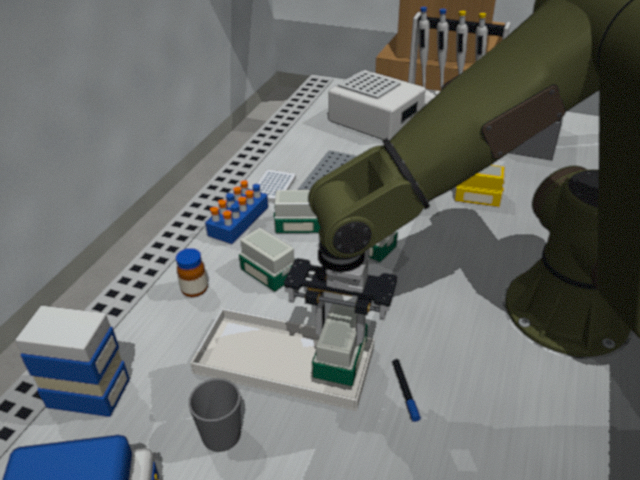

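The view shows the box above the tray's near end, at pixel (337,355), inside the walls. I'm lowering and releasing it.

Emit:
jog_arm(rows=[0,0,-0.015,0,0,0,0.7,0,0,-0.012,0,0,0,0.7,0,0,-0.007,0,0,0,0.7,0,0,0,0,0,0,0.7,0,0,0,0,0,0,0.7,0,0,0,0,0,0,0.1,0,0,0,0,0,0,0.1,0,0,0,0,0,0,0.1])

```text
time_s: 5.62
ee_pos: [0.3873, 0.3152, 0.0642]
eef_rot: [2.097, 1.57, 0.619]
force: [-0.5, 0.3, 0.6]
grip_width: 0.0762
```

Emit:
jog_arm(rows=[0,0,0,0,0,0,0.1,0,0,0,0,0,0,0.1,0,0,0.03,0,0,0,0,0,0,0.04,0,0,0,0,0,0,0.04,0,0,0,0,0,0,0.04,0,0,0,0])

```text
time_s: 6.12
ee_pos: [0.3866, 0.3147, 0.2154]
eef_rot: [-1.022, 1.57, -2.501]
force: [0.5, 1.3, -0.5]
grip_width: 0.0939
```

```bash
python3 s.py scene1 side2; python3 meas.py scene1 side2 | grep -v '\[1[56].. '
```

```text
6.1167 [0.3866 0.3147 0.2154] jaw 5.3 F [ 0.5  1.3 -0.5] q6 0.52 w 0.09386291097149387
scene1 [411. 226.] ctr 389 313 size 111 68 ang -86 z 0.088 col [139. 142. 135.]
scene1 [500. 241.] ctr 498 512 size 48 12 ang 85 z 0.0859 col [73. 75. 73.]
scene1 [515. 246.] ctr 529 544 size 39 10 ang 9 z 0.0853 col [66. 67. 66.]
scene1 [502. 256.] ctr 556 489 size 73 27 ang 49 z 0.0851 col [72. 73. 72.]
scene1 [556. 325.] ctr 800 478 size 98 7 ang 11 z 0.0847 col [80. 80. 74.]
scene1 [424. 333.] ctr 783 201 size 44 14 ang 66 z 0.0858 col [53. 63. 85.]
side2 [410. 172.] ctr 410 -279 size 48 14 ang -1 z 0.085 col [20. 22. 24.]
side2 [189. 265.] ctr 751 226 size 48 21 ang 36 z 0.0861 col [21. 45. 93.]
side2 [339. 343.] ctr 387 315 size 113 61 ang -85 z 0.0888 col [147. 150. 143.]
side2 [101. 380.] ctr 737 529 size 42 15 ang 83 z 0.0839 col [81. 79. 71.]
side2 [212. 390.] ctr 545 490 size 72 30 ang 33 z 0.0855 col [66. 66. 67.]
side2 [224. 421.] ctr 501 533 size 47 11 ang 54 z 0.0854 col [58. 59. 60.]
```

View pics/side2.png

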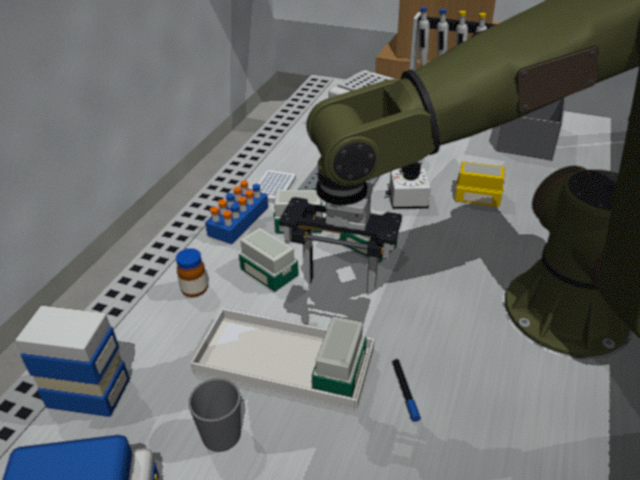

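The box is in the tray at (0.388, 0.314), top at 0.0885. Next I'm getting current poses for the others, since my filter dropped them.

```bash
python3 meas.py scene1 side2 | grep 'ang' | awk '$0 ~ /size 1[01]/'
```

```text
scene1 [162. 217.] ctr 251 -355 size 103 58 ang 6 z 0.085 col [154. 148.  89.]
scene1 [411. 226.] ctr 389 313 size 111 68 ang -86 z 0.088 col [139. 142. 135.]
scene1 [276. 252.] ctr 455 -64 size 111 60 ang -16 z 0.085 col [158. 162. 153.]
scene1 [359. 292.] ctr 634 104 size 113 60 ang -22 z 0.0851 col [162. 166. 157.]
scene1 [276. 302.] ctr 639 -84 size 112 60 ang 20 z 0.0851 col [159. 163. 154.]
side2 [296. 196.] ctr 637 -83 size 110 67 ang 20 z 0.0852 col [166. 171. 163.]
side2 [267. 245.] ctr 630 108 size 115 62 ang -21 z 0.0849 col [165. 170. 162.]
side2 [339. 343.] ctr 387 315 size 113 61 ang -85 z 0.0888 col [147. 150. 143.]
```

Emit:
jog_arm(rows=[0.0272,-0.0233,0,0,0,7,0,0.0272,-0.0233,0,0,0,7,0,0.0272,-0.0233,0,0,0,7,0,0.0272,-0.0233,0,0,0,7,0,0.0272,-0.0233,0,0,0,7,0,0.0272,-0.0233,0,0,0,7,0,0.0272,-0.0233,0,0,0,7,0,0.0272,-0.0233,0,0,0,7,0])

```text
time_s: 6.88
ee_pos: [0.6036, 0.129, 0.2127]
eef_rot: [-2.531, 1.57, -3.035]
force: [0.6, 1.2, 1.0]
grip_width: 0.0936
```

Emit:
jog_arm(rows=[0.0272,-0.0231,0,0,0,6.7,0,0,0,-0.03,0,0,0,0,0,0,-0.03,0,0,0,0,0,0,-0.03,0,0,0,0,0,0,0,0,0,0,0,0,0,0,0,0,0,0])

```text
time_s: 7.38
ee_pos: [0.6292, 0.1073, 0.1224]
eef_rot: [-2.631, 1.568, -3.024]
force: [0.1, -0.2, 0.5]
grip_width: 0.0937
```

```bash
python3 s.py wrist2
```

```text
7.3833 [0.6292 0.1073 0.1224] jaw 67.5 F [ 0.1 -0.2  0.5] q6 -1.07 w 0.09366010841402657
```

View pics/wrist2.png

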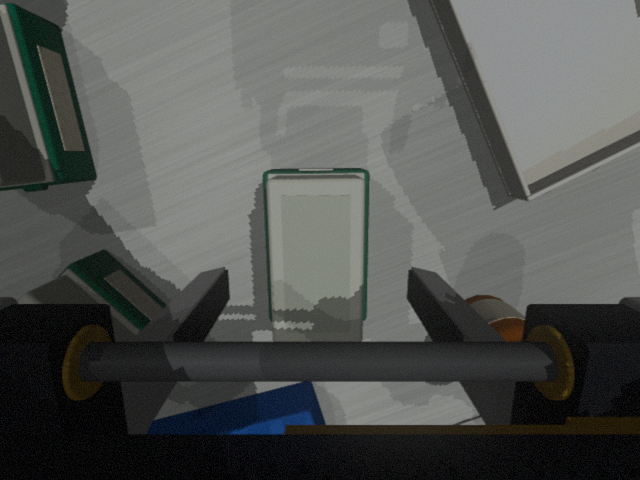

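Aligned: the box is centred at pixel (317,250). Descending and gripping.

Emit:
jog_arm(rows=[0,0,-0.025,0,0,0,0,0,0,-0.025,0,0,0,0,0,0,-0.016,0,0,0,0,0,0,0,0,0,0,0,0,0,0,0,0,0,0,0,0,0,0,0,0,0.7,0,0,0,0,0,0,0.7,0,0,0,0,0,0,0.7])

```text
time_s: 8.1
ee_pos: [0.6305, 0.1074, 0.0591]
eef_rot: [0.479, 1.568, 0.086]
force: [-0.0, 0.2, -0.0]
grip_width: 0.0781
```

Emit:
jog_arm(rows=[0,0,0,0,0,0,0.7,0,0,0,0,0,0,0.7,0,0,0,0,0,0,0.7,0,0,0,0,0,0,0.7,0,0,0.01,0,0,0,0.7,0,0,0.02,0,0,0,0.7,0,0,0.03,0,0,0,0.7,0,0,0.03,0,0,0,0.7])

```text
time_s: 8.77
ee_pos: [0.6293, 0.1073, 0.1484]
eef_rot: [-2.699, 1.569, -3.092]
force: [-0.6, 1.7, -1.7]
grip_width: 0.06
```

Emit:
jog_arm(rows=[0,0,0.03,0,0,0,0.7,0,0,0,0,0,0,0.7,0,0,0,0,0,0,0.7,0,0,0,0,0,0,0.7,0,0,0,0,0,0,0.7,0,0,0,0,0,0,0.7])

```text
time_s: 9.27
ee_pos: [0.6293, 0.1073, 0.1761]
eef_rot: [-2.644, 1.569, -3.037]
force: [-1.0, -0.1, -1.8]
grip_width: 0.0599
```

```bash
python3 w.py
```

```text
[[-1.04, -0.11, -1.75], [-0.04, 0.06, -1.18], [-0.23, -0.04, -2.35], [-0.68, 0.34, -1.43]] [-0.5   0.06 -1.68] {'time_s': 9.467, 'ee_pos': [0.63, 0.107, 0.177], 'eef_rot': [-2.64, 1.57, -3.034], 'qpos': [0.112, 0.522, 1.278, 0.0, 1.343, -1.066], 'grip_width': 0.06, 'tau': [-0.0, -66.275, -35.917, 0.021, 0.072, -0.0]}
```

Box C reads about 1.7 N, so it's empty too. It goes to the far slot (0.606, 0.335).

Emit:
jog_arm(rows=[-0.0027,0.0253,0,0,0,-6.9,0.7,-0.0027,0.0253,0,0,0,-6.9,0.7,-0.0027,0.0253,0,0,0,-6.9,0.7,-0.0027,0.0253,0,0,0,-6.9,0.7,-0.0027,0.0253,0,0,0,-6.9,0.7,-0.0027,0.0253,0,0,0,-6.9,0.7,-0.0027,0.0253,0,0,0,-6.9,0.7,-0.0027,0.0253,0,0,0,-6.9,0.7])

```text
time_s: 10.13
ee_pos: [0.6079, 0.3109, 0.1773]
eef_rot: [-1.476, 1.571, -2.839]
force: [0.5, -0.4, -1.2]
grip_width: 0.0598
```

Emit:
jog_arm(rows=[-0.0027,0.0253,0,0,0,-6.9,0.7,0,0,0,0,0,0,0.7,0,0,-0.03,0,0,0,0.7,0,0,-0.03,0,0,0,0.7,0,0,-0.02,0,0,0,0.7,0,0,0,0,0,0,0.7,0,0,0,0,0,0,0.7])

```text
time_s: 10.72
ee_pos: [0.6054, 0.3346, 0.0971]
eef_rot: [-1.2, 1.569, -2.676]
force: [-0.3, -0.3, -1.1]
grip_width: 0.0599
```

```bash
python3 s.py side3
```

```text
10.7167 [0.6054 0.3346 0.0971] jaw 5.4 F [-0.3 -0.3 -1.1] q6 0.36 w 0.05989888230531261
```

View pics/side3.png

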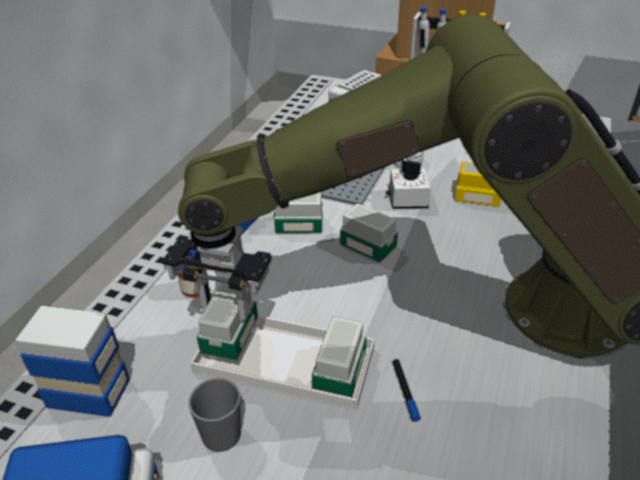

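Box C at pixel (223,335) is above the far end of the tray, clear of the wall. Lowering and releasing.

Emit:
jog_arm(rows=[0,0,-0.015,0,0,0,0.7,0,0,-0.012,0,0,0,0.7,0,0,-0.007,0,0,0,0.7,0,0,0,0,0,0,0.7,0,0,0,0,0,0,0.7,0,0,0,0,0,0,0.1,0,0,0,0,0,0,0.1,0,0,0,0,0,0,0.1])

```text
time_s: 11.43
ee_pos: [0.6058, 0.3352, 0.0642]
eef_rot: [1.948, 1.57, 0.471]
force: [0.9, -0.7, 0.2]
grip_width: 0.0765
```

Emit:
jog_arm(rows=[0,0,0,0,0,0,0.1,0,0,0,0,0,0,0.1,0,0,0.03,0,0,0,0,0,0,0.04,0,0,0,0,0,0,0.04,0,0,0,0,0,0,0.04,0,0,0,0])

```text
time_s: 11.93
ee_pos: [0.6052, 0.3349, 0.2154]
eef_rot: [-1.191, 1.571, -2.668]
force: [0.7, 0.7, -0.3]
grip_width: 0.0933
```

```bash
python3 s.py scene4 side4;python3 meas.py scene4 side4 | awk '$0 ~ /size 1[01]/'
```

```text
11.9333 [0.6052 0.3349 0.2154] jaw 5.4 F [ 0.7  0.7 -0.3] q6 0.36 w 0.09329287316033348
scene4 [162. 217.] ctr 249 -355 size 102 58 ang 6 z 0.0849 col [162. 155.  93.]
scene4 [412. 226.] ctr 390 313 size 112 65 ang -85 z 0.0879 col [152. 155. 148.]
scene4 [276. 251.] ctr 453 -64 size 113 61 ang -16 z 0.085 col [123. 126. 118.]
scene4 [451. 275.] ctr 609 331 size 112 63 ang -83 z 0.088 col [145. 148. 141.]
scene4 [276. 302.] ctr 639 -84 size 113 62 ang 21 z 0.0851 col [166. 169. 161.]
side4 [297. 197.] ctr 636 -80 size 109 67 ang 21 z 0.0848 col [177. 181. 174.]
side4 [369. 218.] ctr 451 -61 size 114 65 ang -17 z 0.0849 col [113. 116. 110.]
side4 [226. 320.] ctr 605 335 size 113 62 ang -84 z 0.0885 col [155. 158. 151.]
side4 [339. 343.] ctr 387 315 size 113 61 ang -85 z 0.0888 col [168. 173. 165.]
```

View pics/scene4.png

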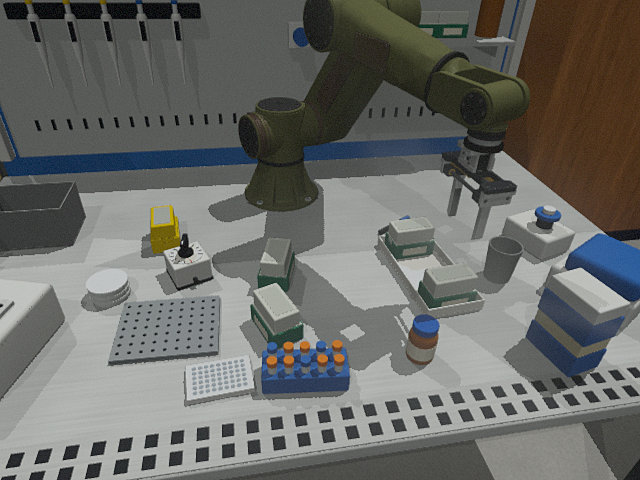

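Both boxes stand in the tray, at scene pixels (411,235) and (450,285). Box A is next, at (0.452, -0.063), -16°.

Emit:
jog_arm(rows=[-0.0128,-0.0331,0,0,0,5.7,0,-0.0128,-0.0331,0,0,0,5.7,0,-0.0128,-0.0331,0,0,0,5.7,0,-0.0128,-0.0331,0,0,0,5.7,0,-0.0128,-0.0331,0,0,0,5.7,0,-0.0128,-0.0331,0,0,0,5.7,0,-0.0128,-0.0331,0,0,0,5.7,0,-0.0128,-0.0331,0,0,0,5.7,0])

```text
time_s: 12.7
ee_pos: [0.5021, 0.0688, 0.2132]
eef_rot: [0.274, 1.571, -0.402]
force: [-0.4, 0.5, -0.0]
grip_width: 0.0936
```

Emit:
jog_arm(rows=[-0.0128,-0.0331,0,0,0,5.7,0,-0.0128,-0.0331,0,0,0,5.7,0,-0.0128,-0.0331,0,0,0,5.8,0,-0.0128,-0.0331,0,0,0,5.8,0,0,0,-0.03,0,0,0,0,0,0,-0.03,0,0,0,0,0,0,-0.03,0,0,0,0,0,0,0,0,0,0,0])

```text
time_s: 13.37
ee_pos: [0.4493, -0.0618, 0.1189]
eef_rot: [-3.084, 1.563, 2.919]
force: [-0.7, -0.1, -0.7]
grip_width: 0.0936
```

```bash
python3 s.py wrist5
```

```text
13.3667 [ 0.4493 -0.0618  0.1189] jaw 73.9 F [-0.7 -0.1 -0.7] q6 -1.51 w 0.09356018570617355
```

View pics/wrist5.png

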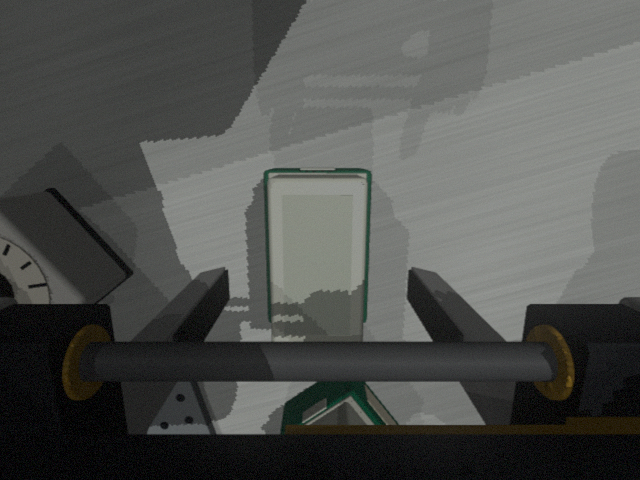

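Aligned: box A is centred at pixel (318,250). Descend, grip and lift.

Emit:
jog_arm(rows=[0,0,-0.025,0,0,0,0,0,0,-0.025,0,0,0,0,0,0,-0.016,0,0,0,0,0,0,0,0,0,0,0,0,0,0,0,0,0,0,0,0,0,0,0,0,0.7,0,0,0,0,0,0,0.7,0,0,0,0,0,0,0.7])

```text
time_s: 14.08
ee_pos: [0.4526, -0.0623, 0.0587]
eef_rot: [0.067, 1.569, -0.213]
force: [-1.0, 0.1, 0.4]
grip_width: 0.0774
```

Emit:
jog_arm(rows=[0,0,0,0,0,0,0.7,0,0,0,0,0,0,0.7,0,0,0,0,0,0,0.7,0,0,0,0,0,0,0.7,0,0,0.01,0,0,0,0.7,0,0,0.02,0,0,0,0.7,0,0,0.03,0,0,0,0.7,0,0,0.03,0,0,0,0.7])

```text
time_s: 14.75
ee_pos: [0.4511, -0.0619, 0.1484]
eef_rot: [-3.141, 1.568, 2.863]
force: [-0.1, -0.7, -4.1]
grip_width: 0.0597
```

Emit:
jog_arm(rows=[0,0,0.03,0,0,0,0.7,0,0,0,0,0,0,0.7,0,0,0,0,0,0,0.7,0,0,0,0,0,0,0.7,0,0,0,0,0,0,0.7,0,0,0,0,0,0,0.7])

```text
time_s: 15.25
ee_pos: [0.4513, -0.062, 0.1762]
eef_rot: [-3.097, 1.568, 2.907]
force: [0.7, -0.1, -3.4]
grip_width: 0.0599
```

```bash
python3 w.py
```

```text
[[0.7, -0.14, -3.41], [0.61, -0.66, -3.22], [0.14, -0.42, -3.48], [0.23, 0.17, -3.42]] [ 0.42 -0.26 -3.38] {'time_s': 15.45, 'ee_pos': [0.452, -0.062, 0.177], 'eef_rot': [-3.062, 1.57, 2.942], 'qpos': [-0.217, 0.118, 1.81, -0.0, 1.214, -1.508], 'grip_width': 0.06, 'tau': [0.0, -42.402, -35.114, -0.011, 0.087, -0.0]}
```

Box A reads 3.4 N, so it's the full one. It goes to the plate centre (0.604, -0.320).

Emit:
jog_arm(rows=[0.0169,-0.0287,0,0,0,1.6,0.7,0.0169,-0.0287,0,0,0,1.6,0.7,0.0169,-0.0287,0,0,0,1.6,0.7,0.0169,-0.0287,0,0,0,1.6,0.7,0.0169,-0.0287,0,0,0,1.6,0.7,0.0169,-0.0287,0,0,0,1.6,0.7,0.0169,-0.0287,0,0,0,1.6,0.7,0.0169,-0.0287,0,0,0,1.6,0.7])

```text
time_s: 16.12
ee_pos: [0.5876, -0.2932, 0.1769]
eef_rot: [2.6, 1.57, 2.545]
force: [-0.0, 0.1, -3.0]
grip_width: 0.0598
```

Emit:
jog_arm(rows=[0.0168,-0.0284,0,0,0,1.2,0.7,0,0,0,0,0,0,0.7,0,0,-0.03,0,0,0,0.7,0,0,-0.03,0,0,0,0.7,0,0,-0.02,0,0,0,0.7,0,0,0,0,0,0,0.7,0,0,0,0,0,0,0.7])

```text
time_s: 16.7
ee_pos: [0.6036, -0.3198, 0.0969]
eef_rot: [2.615, 1.569, 2.58]
force: [-0.8, 0.3, -2.6]
grip_width: 0.06
```

```bash
python3 s.py scene6
```

```text
16.7 [ 0.6036 -0.3198  0.0969] jaw 88.0 F [-0.8  0.3 -2.6] q6 -2.08 w 0.05995302944189218
```

View pics/scene6.png

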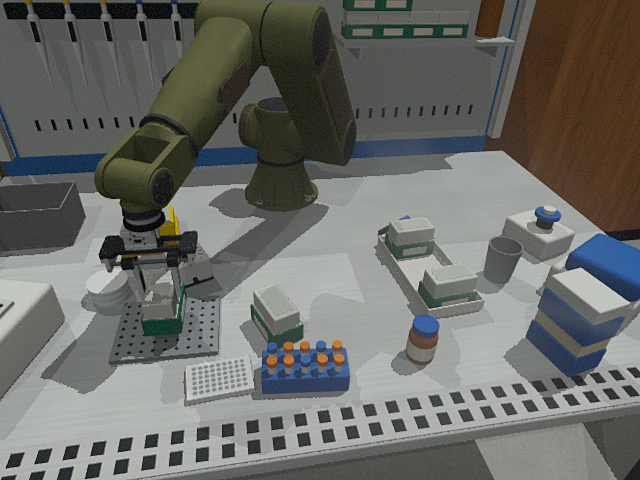

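Box A is over the plate, pixel (163,310). Lowering and releasing.

Emit:
jog_arm(rows=[0,0,-0.015,0,0,0,0.7,0,0,-0.007,0,0,0,0.7,0,0,-0.005,0,0,0,0.7,0,0,0,0,0,0,0.7,0,0,0,0,0,0,0.7,0,0,0,0,0,0,0.1,0,0,0,0,0,0,0.1,0,0,0,0,0,0,0.1])

```text
time_s: 17.42
ee_pos: [0.6043, -0.3204, 0.0714]
eef_rot: [-0.497, 1.569, -0.532]
force: [0.3, -0.5, -0.1]
grip_width: 0.0764
```

Emit:
jog_arm(rows=[0,0,0,0,0,0,0.1,0,0,0,0,0,0,0.1,0,0,0.03,0,0,0,0,0,0,0.04,0,0,0,0,0,0,0.04,0,0,0,0,0,0,0.04,0,0,0,0])

```text
time_s: 17.92
ee_pos: [0.6036, -0.32, 0.2225]
eef_rot: [2.568, 1.571, 2.532]
force: [0.3, 0.3, 0.2]
grip_width: 0.0942
```

```bash
python3 s.py scene7 side7;python3 -c "
from meas import *
boxes(['scene7','side7'],.078,.102)" | awk '$0 ~ /size 1[01]/'
```

```text
17.9167 [ 0.6036 -0.32    0.2225] jaw 88.0 F [0.3 0.3 0.2] q6 -2.08 w 0.09417223219717959
scene7 [160. 218.] ctr 250 -359 size 101 49 ang 6 z 0.0851 col [130. 126.  86.]
scene7 [412. 226.] ctr 392 313 size 113 66 ang -83 z 0.088 col [153. 157. 149.]
scene7 [451. 274.] ctr 608 332 size 112 64 ang -85 z 0.0881 col [156. 159. 151.]
scene7 [162. 301.] ctr 605 -321 size 114 60 ang -2 z 0.0953 col [154. 157. 149.]
scene7 [276. 302.] ctr 640 -84 size 112 61 ang 20 z 0.0851 col [161. 165. 157.]
scene7 [557. 324.] ctr 799 477 size 104 10 ang 11 z 0.0899 col [72. 77. 81.]
side7 [343. 151.] ctr 602 -319 size 111 73 ang -4 z 0.0935 col [145. 149. 141.]
side7 [298. 197.] ctr 636 -81 size 110 68 ang 19 z 0.0849 col [160. 164. 157.]
side7 [226. 320.] ctr 605 335 size 114 62 ang -84 z 0.0886 col [161. 165. 157.]
side7 [339. 343.] ctr 387 315 size 114 61 ang -85 z 0.0889 col [160. 164. 156.]
```

View pics/scene7.png

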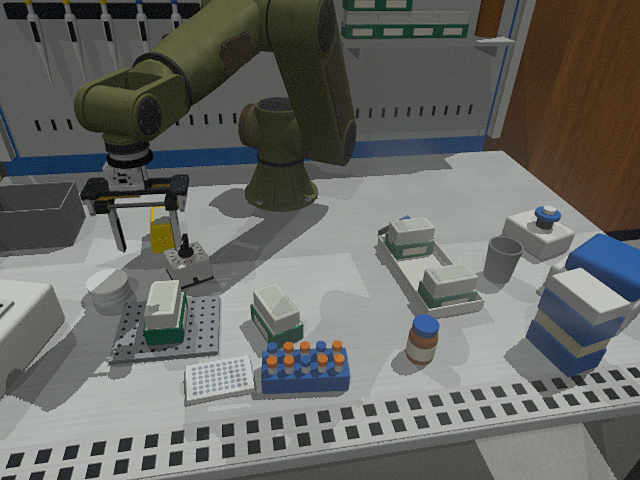

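Box A stands on the plate at (0.604, -0.320), top at about 0.095. Now the last one, D at (0.638, -0.083), 20°.

Emit:
jog_arm(rows=[0.0049,0.0339,0,0,0,3.1,0,0.0049,0.0339,0,0,0,3.1,0,0.0049,0.0339,0,0,0,3.1,0,0.0049,0.0339,0,0,0,3.1,0,0.0049,0.0339,0,0,0,3.2,0,0.0049,0.0339,0,0,0,3.2,0,0.005,0.0336,0,0,0,3.2,0,0,0,-0.03,0,0,0,0])

```text
time_s: 18.68
ee_pos: [0.6408, -0.078, 0.1956]
eef_rot: [-0.433, 1.562, -0.076]
force: [-0.3, -0.6, 0.5]
grip_width: 0.0939
```

Emit:
jog_arm(rows=[0,0,-0.04,0,0,0,0,0,0,-0.03,0,0,0,0,0,0,0,0,0,0,0,0,0,0,0,0,0,0])

```text
time_s: 19.02
ee_pos: [0.6379, -0.0831, 0.1199]
eef_rot: [2.596, 1.569, 2.944]
force: [0.2, -0.0, 1.1]
grip_width: 0.0936
```

```bash
python3 s.py wrist8
```

```text
19.0167 [ 0.6379 -0.0831  0.1199] jaw 110.0 F [ 0.2 -0.   1.1] q6 -2.11 w 0.09364252715932132
```

View pics/wrist8.png

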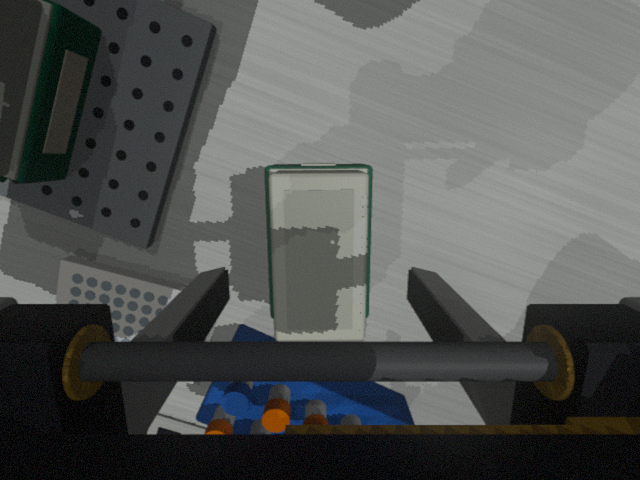

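Aligned: box D is centred at pixel (318,250) and the rack lies clear behind. Descend, grip and lift.

Emit:
jog_arm(rows=[0,0,-0.025,0,0,0,0,0,0,-0.025,0,0,0,0,0,0,-0.015,0,0,0,0,0,0,0,0,0,0,0,0,0,0,0,0,0,0,0,0,0,0,0,0,0.7,0,0,0,0,0,0,0.7,0,0,0,0,0,0,0.7])

```text
time_s: 19.73
ee_pos: [0.639, -0.0833, 0.0571]
eef_rot: [-0.536, 1.568, -0.187]
force: [-0.4, 0.2, 0.1]
grip_width: 0.0774
```

Emit:
jog_arm(rows=[0,0,0,0,0,0,0.7,0,0,0,0,0,0,0.7,0,0,0,0,0,0,0.7,0,0,0,0,0,0,0.7,0,0,0.01,0,0,0,0.7,0,0,0.02,0,0,0,0.7,0,0,0.03,0,0,0,0.7,0,0,0.03,0,0,0,0.7])

```text
time_s: 20.4
ee_pos: [0.6378, -0.0831, 0.1465]
eef_rot: [2.634, 1.569, 2.982]
force: [0.5, 0.5, -0.8]
grip_width: 0.0599
```

Emit:
jog_arm(rows=[0,0,0.03,0,0,0,0.7,0,0,0,0,0,0,0.7,0,0,0,0,0,0,0.7,0,0,0,0,0,0,0.7,0,0,0,0,0,0,0.7,0,0,0,0,0,0,0.7])

```text
time_s: 20.9
ee_pos: [0.6378, -0.0831, 0.1741]
eef_rot: [2.63, 1.569, 2.978]
force: [1.0, -0.3, -1.1]
grip_width: 0.0597
```

```bash
python3 w.py; python3 s.py side9 scene9; python3 meas.py scene9 side9 | awk '$0 ~ /size 1[01]/'
```

```text
[[0.99, -0.31, -1.13], [-0.54, -0.79, -0.84], [0.97, 0.54, -1.33], [-0.58, 1.09, -1.24]] [ 0.21  0.13 -1.14] {'time_s': 21.1, 'ee_pos': [0.638, -0.083, 0.175], 'eef_rot': [2.624, 1.57, 2.973], 'qpos': [-0.186, 0.534, 1.264, -0.0, 1.344, -2.106], 'grip_width': 0.06, 'tau': [-0.004, -66.909, -35.91, -0.052, 0.059, 0.0]}
21.1 [ 0.6382 -0.0832  0.1749] jaw 110.0 F [ 0.   0.5 -1.2] q6 -2.11 w 0.05976004376348068
scene9 [162. 217.] ctr 250 -355 size 105 58 ang 6 z 0.0849 col [158. 152.  91.]
scene9 [411. 226.] ctr 391 313 size 111 66 ang -86 z 0.088 col [144. 148. 141.]
scene9 [451. 274.] ctr 608 332 size 112 64 ang -85 z 0.0882 col [145. 148. 141.]
side9 [226. 320.] ctr 605 335 size 115 62 ang -84 z 0.0886 col [145. 148. 141.]
side9 [339. 343.] ctr 387 316 size 111 61 ang -85 z 0.0887 col [149. 152. 145.]
```

Box D reads 1.1 N, so it's empty and goes to the middle slot.

Emit:
jog_arm(rows=[-0.0094,0.0272,0,0,0,-7,0.7,-0.0094,0.0272,0,0,0,-7,0.7,-0.0094,0.0272,0,0,0,-7,0.7,-0.0094,0.0272,0,0,0,-7,0.7,-0.0094,0.0272,0,0,0,-7,0.7,-0.0094,0.0272,0,0,0,-7,0.7,-0.0094,0.0272,0,0,0,-7,0.7,-0.0094,0.0272,0,0,0,-7,0.7])

```text
time_s: 21.87
ee_pos: [0.5625, 0.1357, 0.1756]
eef_rot: [0.899, 1.571, 0.264]
force: [0.4, -0.5, -1.1]
grip_width: 0.0598
```

Emit:
jog_arm(rows=[-0.0094,0.0272,0,0,0,-7,0.7,-0.0094,0.0272,0,0,0,-7,0.7,-0.0094,0.0272,0,0,0,-7,0.7,-0.0094,0.0272,0,0,0,-7,0.7,-0.0094,0.0272,0,0,0,-7,0.7,-0.0095,0.0272,0,0,0,-7,0.7,-0.01,0.0272,0,0,0,-6.7,0.7,0,0,0,0,0,0,0.7])

```text
time_s: 22.53
ee_pos: [0.4947, 0.3287, 0.1754]
eef_rot: [-2.953, 1.57, 1.845]
force: [-0.4, 0.8, -1.2]
grip_width: 0.0596
```

Emit:
jog_arm(rows=[0,0,0,0,0,0,0.7,0,0,-0.02,0,0,0,0.7,0,0,-0.02,0,0,0,0.7,0,0,0,0,0,0,0.7])

```text
time_s: 22.87
ee_pos: [0.4957, 0.3231, 0.1319]
eef_rot: [-1.11, 1.565, -2.588]
force: [-0.8, -0.8, -1.2]
grip_width: 0.06
```

```bash
python3 s.py side10
```

```text
22.8667 [0.4957 0.3231 0.1319] jaw 5.3 F [-0.8 -0.8 -1.2] q6 0.42 w 0.05995989849937986
```

View pics/side10.png

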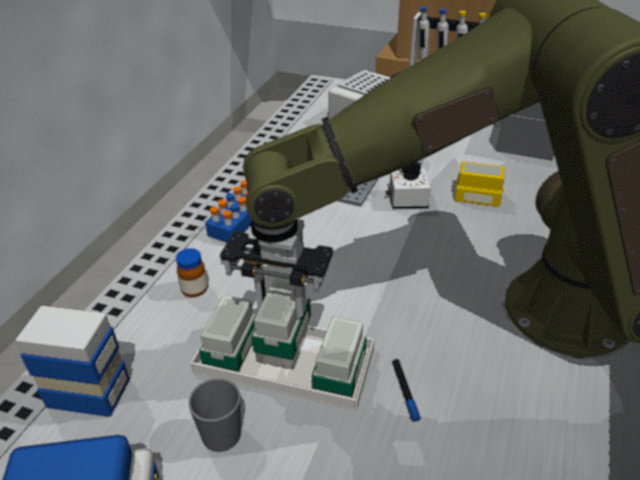

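Box D hangs between the two in the tray, pixel (280,325), on the slot. Lowering and releasing.

Emit:
jog_arm(rows=[0.001,0.001,-0.02,0,0,0,0.7,0,0,-0.02,0,0,0,0.7,0,0,-0.02,0,0,0,0.7,0,0,-0.008,0,0,0,0.7,0,0,-0.006,0,0,0,0.7,0,0,0,0,0,0,0.7,0,0,0,0,0,0,0.7,0,0,0,0,0,0,0.1])

```text
time_s: 23.58
ee_pos: [0.4983, 0.3261, 0.0629]
eef_rot: [1.988, 1.569, 0.509]
force: [0.6, -0.5, 0.1]
grip_width: 0.0638
```

Emit:
jog_arm(rows=[0,0,0,0,0,0,0.1,0,0,0,0,0,0,0.1,0,0,0,0,0,0,0.1,0,0,0.03,0,0,0,0.1,0,0,0.04,0,0,0,0,0,0,0.04,0,0,0,0,0,0,0.04,0,0,0,0])

```text
time_s: 24.17
ee_pos: [0.4973, 0.3257, 0.2135]
eef_rot: [1.391, 1.571, -0.087]
force: [1.4, 0.1, -0.6]
grip_width: 0.0939
```

```bash
python3 s.py scene11 side11;python3 -c "
from meas import *
boxes(['scene11','side11'],.078,.102)" | awk '$0 ~ /size 1[01]/'
```

```text
24.1667 [0.4973 0.3257 0.2135] jaw 5.3 F [ 1.4  0.1 -0.6] q6 0.43 w 0.09393993615764192
scene11 [162. 217.] ctr 251 -355 size 102 58 ang 6 z 0.085 col [157. 150.  90.]
scene11 [411. 226.] ctr 390 312 size 110 66 ang -84 z 0.0881 col [148. 151. 144.]
scene11 [431. 248.] ctr 500 326 size 112 65 ang -85 z 0.088 col [140. 144. 136.]
scene11 [451. 274.] ctr 608 331 size 111 63 ang -84 z 0.0882 col [143. 146. 139.]
scene11 [162. 301.] ctr 604 -321 size 114 60 ang -2 z 0.0953 col [155. 159. 150.]
side11 [226. 320.] ctr 605 334 size 115 62 ang -84 z 0.0886 col [152. 156. 149.]
side11 [280. 332.] ctr 498 329 size 112 61 ang -84 z 0.0887 col [151. 154. 147.]
side11 [339. 343.] ctr 387 316 size 112 61 ang -85 z 0.0888 col [162. 167. 159.]
```

View pics/side11.png

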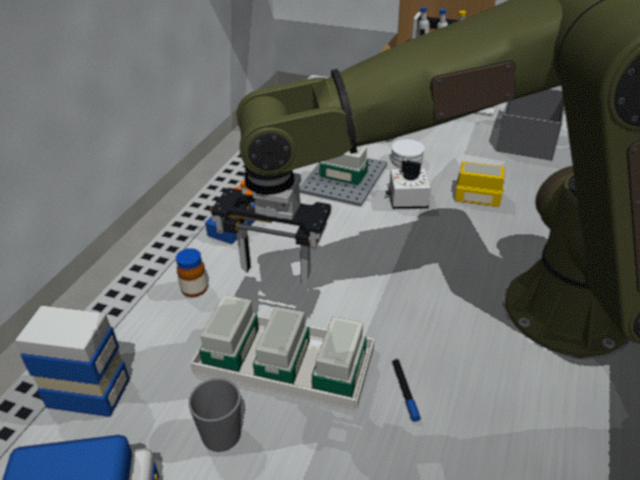

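All four are placed; lid tops and centres check out, and no box was knocked. Next I'm moving above the timer for a close look at the key.

Emit:
jog_arm(rows=[-0.0053,-0.038,0,0,0,5.3,0,-0.0053,-0.038,0,0,0,5.3,0,-0.0053,-0.038,0,0,0,5.3,0,-0.0053,-0.038,0,0,0,5.3,0,-0.0053,-0.038,0,0,0,5.3,0,-0.0053,-0.038,0,0,0,5.3,0,-0.0053,-0.038,0,0,0,5.3,0,-0.0053,-0.038,0,0,0,5.3,0])

```text
time_s: 24.93
ee_pos: [0.4545, 0.0202, 0.2114]
eef_rot: [0.729, 1.57, -0.005]
force: [0.7, -0.3, 0.5]
grip_width: 0.094
```

Emit:
jog_arm(rows=[-0.0053,-0.038,0,0,0,5.3,0,-0.0053,-0.038,0,0,0,5.3,0,-0.0053,-0.038,0,0,0,5.3,0,-0.0053,-0.038,0,0,0,5.3,0,-0.0053,-0.038,0,0,0,5.3,0,-0.0053,-0.038,0,0,0,5.3,0,-0.0053,-0.038,0,0,0,5.3,0,-0.0055,-0.0385,0,0,0,5.2,0])

```text
time_s: 25.6
ee_pos: [0.4119, -0.2845, 0.2114]
eef_rot: [-0.564, 1.57, -0.56]
force: [0.5, 0.3, -0.1]
grip_width: 0.0941
```

Emit:
jog_arm(rows=[0,0,0,0,0,0,0,0,0,0,0,0,0,0,0,0,0,0,0,0,0])

```text
time_s: 25.85
ee_pos: [0.4125, -0.2823, 0.2112]
eef_rot: [2.086, 1.57, 2.084]
force: [-0.6, -0.2, -0.5]
grip_width: 0.0937
```

```bash
python3 s.py wrist12 side12 scene12; python3 - <<'E'
from h import *
for f in ['wrist12','scene12','side12']:
    p,d,K,E=load(f); X=cloud(d,K,E)
    for lo,hi in [(.106,.118),(.09,.118)]:
        m=(d>0)&(X[...,2]>lo)&(X[...,2]<hi)&(np.hypot(X[...,0]-.412,X[...,1]+.283)<.04)&(p.max(-1)<90)
        q=X[m]
        if len(q)>10:
            r=cv2.minAreaRect(q[:,:2].astype(np.float32)*1000); c=np.cov(q[:,:2].T); w,v=np.linalg.eigh(c); 
            print(f,len(q),np.round(r[0]),np.round(r[1]),round(r[2],1),'pca',np.degrees(np.arctan2(v[1,1],v[0,1])).round(1),q[:,2].max().round(3))
E
```

```text
25.85 [ 0.4125 -0.2823  0.2112] jaw 89.9 F [-0.6 -0.2 -0.5] q6 -2.24 w 0.0937314333827024
wrist12 833 [ 410. -284.] [12. 48.] 84.4 pca 174.4 0.117
wrist12 870 [ 410. -284.] [12. 48.] 84.4 pca 174.5 0.117
scene12 69 [ 414. -285.] [13. 50.] 86.0 pca 174.0 0.116
scene12 120 [ 415. -285.] [13. 53.] 84.9 pca 171.9 0.116
side12 85 [ 411. -281.] [16. 50.] 77.5 pca 175.7 0.117
side12 192 [ 411. -280.] [18. 50.] 80.0 pca 177.0 0.117
```

View pics/wrist12.png

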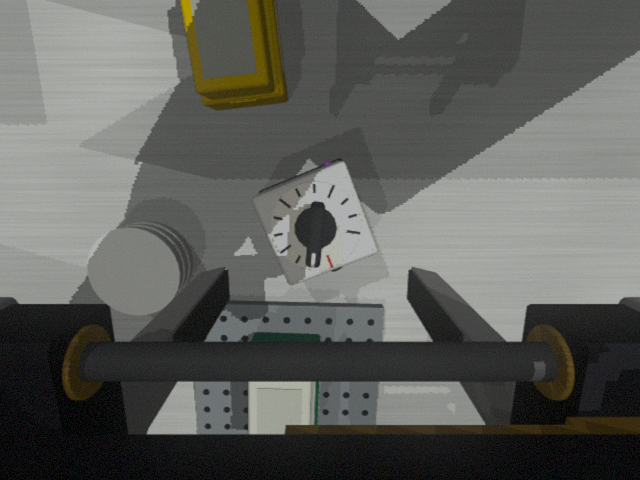

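The key wing at pixel (315,230) is centred at (0.411, -0.283), at -5.5°. The pointer is about 26° past the red zero tick, so roughly 270° remains. I'm aligning and descending.

Emit:
jog_arm(rows=[-0.0005,0,-0.03,0,0,-5.4,0,0,0,-0.03,0,0,0,0,0,0,-0.03,0,0,0,0,0,0,-0.025,0,0,0,0,0,0,-0.011,0,0,0,0,0,0,0,0,0,0,0,0,0,0,0,0,0,0.5,0,0,0,0,0,0,0.5], squeeze=35)

```text
time_s: 26.67
ee_pos: [0.4129, -0.283, 0.0871]
eef_rot: [-0.58, 1.568, -0.674]
force: [-0.2, -0.2, 0.6]
grip_width: 0.0836
```

Emit:
jog_arm(rows=[0,0,0,0,0,0,0.95,0,0,0,0,0,0,0.95,0,0,0,0,0,0,0.95,0,0,0,0,0,0,0.95,0,0,0,0,0,0,0.95,0,0,0,0,0,0,0.95,0,0,0,0,0,0,0.95,0,0,0,0,0,0,0.95])

```text
time_s: 27.33
ee_pos: [0.4121, -0.2827, 0.0855]
eef_rot: [-0.987, 1.571, -1.082]
force: [0.5, -0.3, -0.8]
grip_width: 0.0306
```

```bash
python3 s.py scene13; python3 -c "
from h import *
print(ctrl.get_obs()['moment'])"
```

```text
27.3333 [ 0.4121 -0.2827  0.0855] jaw 84.6 F [ 0.5 -0.3 -0.8] q6 -2.15 w 0.030602348909439196
[ 0.04578756 -0.09773945 -0.0340532 ]
```

Still closing; give it more time.

Emit:
jog_arm(rows=[0,0,0,0,0,0,0.95,0,0,0,0,0,0,0.95,0,0,0,0,0,0,0.95,0,0,0,0,0,0,0.95,0,0,0,0,0,0,0.95,0,0,0,0,0,0,0.95])

```text
time_s: 27.88
ee_pos: [0.412, -0.2844, 0.0856]
eef_rot: [-1.372, 1.567, -1.467]
force: [-1.4, -13.8, -4.8]
grip_width: 0.0118
```

Emit:
jog_arm(rows=[0,0,0,0,0,-4,0.95,0,0,0,0,0,-4,0.95,0,0,0,0,0,-4,0.95,0,0,0,0,0,-4,0.95,0,0,0,0,0,-4,0.95,0,0,0,0,0,-4,0.95,0,0,0,0,0,-4,0.95,0,0,0,0,0,0,0.95])

```text
time_s: 28.55
ee_pos: [0.4117, -0.285, 0.0855]
eef_rot: [-0.97, 1.566, -1.558]
force: [-4.2, -18.2, -6.5]
grip_width: 0.0118
```

```bash
cat > k.py <<'E'
from h import *
import sys
o=ctrl.get_obs(); print('M',o['moment'].round(3))
import subprocess
f=sys.argv[1]; snap('scene',f)
p=cv2.imread('pics/%s.png'%f); cv2.imwrite('pics/%sc.png'%f,cv2.resize(p[195:305,130:250],(720,660)[:2])[:600])
E
python3 s.py; python3 k.py scene14
```

```text
28.55 [ 0.4117 -0.285   0.0855] jaw 56.3 F [ -4.2 -18.2  -6.5] q6 -1.66 w 0.0117548547745817
M [-3.507  0.664 -0.065]
```

View pics/scene14c.png

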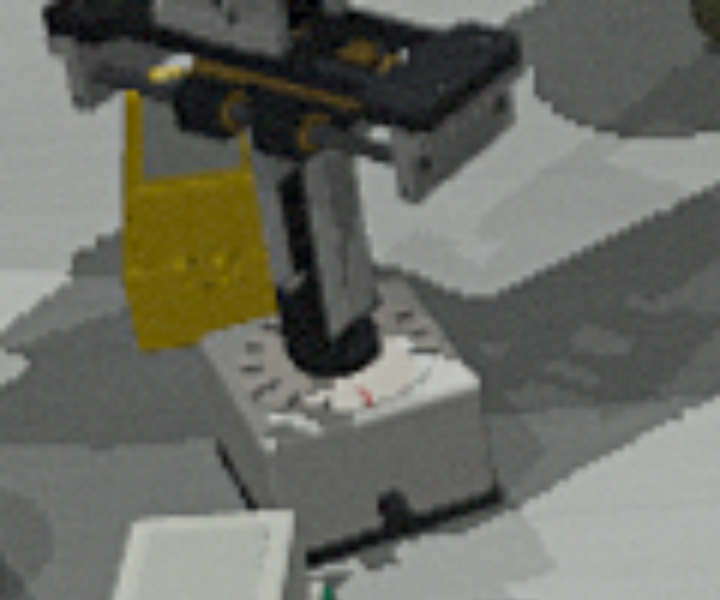

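The key follows: gripped at 11.8 mm, turned 28°. The side force of -18 N in y means the axis is about 2 mm further to -y, so I'm correcting before I turn on.

Emit:
jog_arm(rows=[-0.0005,-0.002,0,0,0,0,0.95,0,0,0,0,0,0,0.95,0,0,0,0,0,0,0.95,0,0,0,0,0,0,0.95])

```text
time_s: 28.93
ee_pos: [0.4117, -0.2852, 0.0855]
eef_rot: [-0.729, 1.569, -1.313]
force: [0.6, -7.1, -3.4]
grip_width: 0.0118
```

Emit:
jog_arm(rows=[0,-0.0012,0,0,0,0,0.95,0,0,0,0,0,-5,0.95,0,0,0,0,0,-5,0.95,0,0,0,0,0,-5,0.95,0,0,0,0,0,-5,0.95,0,0,0,0,0,-5,0.95,0,0,0,0,0,-5,0.95,0,0,0,0,0,0,0.95])

```text
time_s: 29.6
ee_pos: [0.4112, -0.2858, 0.0855]
eef_rot: [-2.054, 1.57, 3.118]
force: [-4.2, -1.7, 2.9]
grip_width: 0.0116
```

```bash
python3 s.py; python3 k.py scene15
```

```text
29.6 [ 0.4112 -0.2858  0.0855] jaw 26.4 F [-4.2 -1.7  2.9] q6 -1.14 w 0.01157004877888811
M [-0.383  0.659  0.013]
```

Emit:
jog_arm(rows=[-0.0005,0,0,0,0,-6,0.95,0,0,0,0,0,-6,0.95,0,0,0,0,0,-6,0.95,0,0,0,0,0,-6,0.95,0,0,0,0,0,-6,0.95,0,0,0,0,0,-6,0.95,0,0,0,0,0,-6,0.95,0,0,0,0,0,0,0.95])

```text
time_s: 30.32
ee_pos: [0.4103, -0.286, 0.0855]
eef_rot: [-1.319, 1.569, 3.121]
force: [-8.7, -2.8, 5.2]
grip_width: 0.0114
```

Emit:
jog_arm(rows=[0,0,0,0,0,-6,0.95,0,0,0,0,0,-6,0.95,0,0,0,0,0,-6,0.95,0,0,0,0,0,-6,0.95,0,0,0,0,0,-6,0.95,0,0,0,0,0,-6,0.95,0,0,0,0,0,-6,0.95,0,0,0,0,0,0,0.95])

```text
time_s: 30.98
ee_pos: [0.4096, -0.2854, 0.0854]
eef_rot: [-0.931, 1.567, 2.777]
force: [-14.8, 1.5, 9.4]
grip_width: 0.012
```

Emit:
jog_arm(rows=[0,0,0,0,0,-6,0.95,0,0,0,0,0,-6,0.95,0,0,0,0,0,-6,0.95,0,0,0,0,0,-6,0.95,0,0,0,0,0,-6,0.95,0,0,0,0,0,-6,0.95,0,0,0,0,0,0,0.95,0,0,0,0,0,0,0.95])

```text
time_s: 31.65
ee_pos: [0.4094, -0.2847, 0.0854]
eef_rot: [-0.519, 1.565, 2.566]
force: [-16.1, 6.3, 13.9]
grip_width: 0.0117
```

```bash
python3 s.py; python3 k.py scene16
```

```text
31.65 [ 0.4094 -0.2847  0.0854] jaw -93.2 F [-16.1   6.3  13.9] q6 0.95 w 0.011707015647883585
M [ 1.28   3.228 -0.083]
```

View pics/scene16c.png

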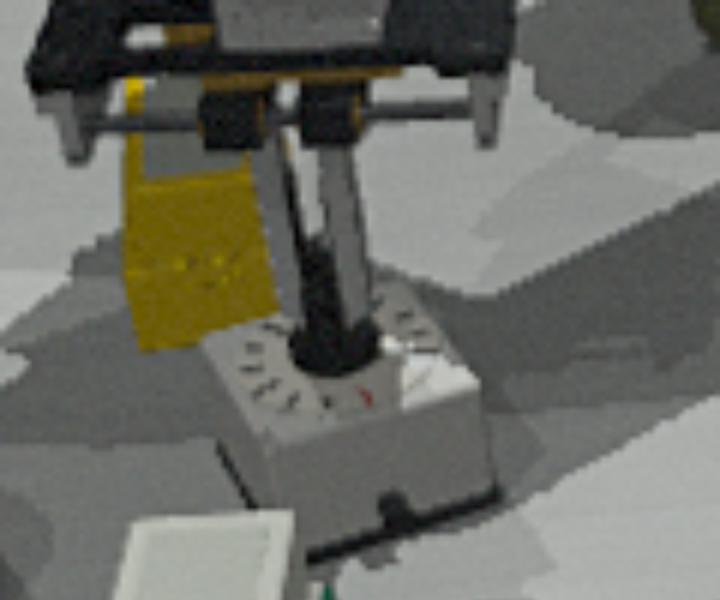

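Turned 178° so far; wing and jaws are aligned. I'm releasing here, turning back +180° with the jaws open, and regripping.

Emit:
jog_arm(rows=[0,0,0,0,0,0,0,0,0,0,0,0,0,0,0,0,0,0,0,0,0,0,0,0,0,0,0,0,0,0,0,0,0,0,0,0,0,0,0,0,0,0,0,0,0,0,0,0,0,0,0,0,0,0,0,0])

```text
time_s: 32.37
ee_pos: [0.4111, -0.2859, 0.0854]
eef_rot: [-1.892, 1.571, 1.19]
force: [0.1, -0.7, 0.1]
grip_width: 0.0615
```

Emit:
jog_arm(rows=[0,0,0.03,0,0,0,0,0,0,0.03,0,0,0,0,0,0,0.04,0,0,0,0,0,0,0,0,0,0,0,0,0,0,0,0,0,0])

```text
time_s: 32.78
ee_pos: [0.4117, -0.2863, 0.1872]
eef_rot: [2.535, 1.567, -0.667]
force: [0.4, -0.0, -0.6]
grip_width: 0.0932
```

```bash
cat > key.py <<'E'
from h import *
import sys
for f in sys.argv[1:]:
    p,d,K,E=load(f); X=cloud(d,K,E)
    m=(d>0)&(X[...,2]>.106)&(X[...,2]<.118)&(np.hypot(X[...,0]-.412,X[...,1]+.283)<.04)&(p.max(-1)<90)
    q=X[m]
    if len(q)>10:
        r=cv2.minAreaRect(q[:,:2].astype(np.float32)*1000); w,v=np.linalg.eigh(np.cov(q[:,:2].T))
        print(f,len(q),np.round(r[0],1),np.round(r[1]),'pca',np.degrees(np.arctan2(v[1,1],v[0,1])).round(1))
E
python3 s.py wrist17 scene17; python3 key.py wrist17 scene17
```

```text
32.7833 [ 0.4117 -0.2863  0.1872] jaw -93.4 F [ 0.4 -0.  -0.6] q6 0.95 w 0.09318017760855306
wrist17 1011 [ 411.2 -283.4] [12. 49.] pca 177.3
scene17 70 [ 412.2 -285.2] [12. 51.] pca 174.4
```

View pics/wrist17.png

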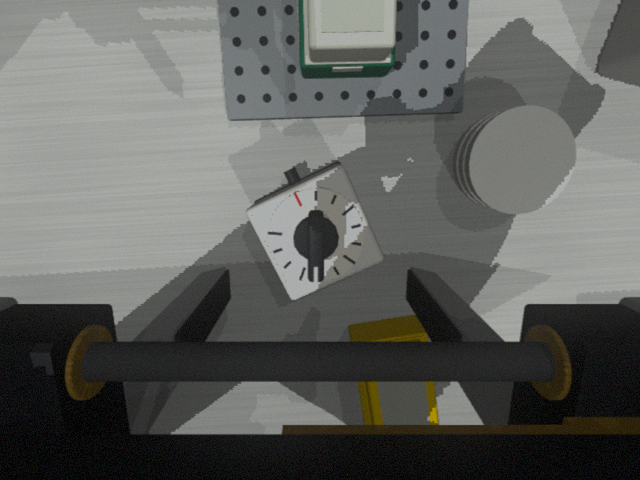

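The pointer is now 180° on, at pixel (316,262), and the red tick at (297,200) puts the key at about 3.6 rad. I'm rotating the open hand back 180°.

Emit:
jog_arm(rows=[0,0,0,0,0,7,0,0,0,0,0,0,7,0,0,0,0,0,0,7,0,0,0,0,0,0,7,0,0,0,0,0,0,7,0,0,0,0,0,0,7,0,0,0,0,0,0,7,0,0,0,0,0,0,7,0])

```text
time_s: 33.55
ee_pos: [0.4106, -0.2855, 0.1838]
eef_rot: [-1.607, 1.568, 2.459]
force: [-1.1, 0.3, 0.2]
grip_width: 0.0938
```

Emit:
jog_arm(rows=[0,0,0,0,0,7,0,0,0,0,0,0,7,0,0,0,0,0,0,7,0,0,0,0,0,0,7,0,0,0,0,0,0,7,0,0,0,0,0,0,7,0,0,0,0,0,0,7,0,0,0,0,0,0,7,0])

```text
time_s: 34.22
ee_pos: [0.4106, -0.2855, 0.1838]
eef_rot: [-2.577, 1.568, 2.466]
force: [-0.9, -0.6, 0.2]
grip_width: 0.0937
```

Emit:
jog_arm(rows=[0,0,0,0,0,7,0,0,0,0,0,0,7,0,0,0,0,0,0,7,0,0,0,0,0,0,7,0,0,0,0,0,0,7,0,0,0,0,0,0,7,0,0,0,0,0,0,7,0,0,0,0,0,0,7,0])

```text
time_s: 34.88
ee_pos: [0.4106, -0.2855, 0.1838]
eef_rot: [2.724, 1.568, 2.46]
force: [-0.4, -0.4, -0.5]
grip_width: 0.0942
```

Emit:
jog_arm(rows=[0,0,0,0,0,7,0,0,0,0,0,0,5,0,0,0,0,0,0,0,0,0,0,0,0,0,0,0])

```text
time_s: 35.22
ee_pos: [0.4108, -0.2856, 0.1843]
eef_rot: [2.518, 1.569, 2.455]
force: [0.8, 0.4, 0.2]
grip_width: 0.094
```

```bash
python3 s.py wrist18; python3 key.py wrist18
```

```text
35.2167 [ 0.4108 -0.2856  0.1843] jaw 86.4 F [0.8 0.4 0.2] q6 -2.19 w 0.09404108940351215
wrist18 995 [ 410.  -283.9] [12. 49.] pca 176.5
```

Emit:
jog_arm(rows=[0,0,-0.03,0,0,0,0,0,0,-0.03,0,0,0,0,0,0,-0.025,0,0,0,0,0,0,-0.014,0,0,0,0,0,0,0,0,0,0,0,0,0,0,0,0,0,0.5,0,0,0,0,0,0,0.8,0,0,0,0,0,0,0.95])

```text
time_s: 35.93
ee_pos: [0.4116, -0.2863, 0.0877]
eef_rot: [-0.626, 1.569, -0.687]
force: [0.2, -0.8, 0.6]
grip_width: 0.0772
```

Emit:
jog_arm(rows=[0,0,0,0,0,0,0.95,0,0,0,0,0,0,0.95,0,0,0,0,0,0,0.95,0,0,0,0,0,0,0.95,0,0,0,0,0,0,0.95,0,0,0,0,0,0,0.95,0,0,0,0,0,0,0.95,0,0,0,0,0,0,0.95])

```text
time_s: 36.6
ee_pos: [0.4111, -0.2859, 0.0864]
eef_rot: [2.892, 1.571, 2.832]
force: [-1.0, 0.0, -0.4]
grip_width: 0.0243
```

Emit:
jog_arm(rows=[0,0,0,0,0,0,0.95,0,0,0,0,0,0,0.95,0,0,0,0,0,0,0.95,0,0,0,0,0,0,0.95,0,0,0,0,0,0,0.95,0,0,0,0,0,0,0.95])

```text
time_s: 37.1
ee_pos: [0.4111, -0.2848, 0.0864]
eef_rot: [1.819, 1.569, 1.759]
force: [0.9, 8.7, 3.9]
grip_width: 0.012
```

Emit:
jog_arm(rows=[0,0.0006,0,0,0,-5,0.95,0,0,0,0,0,-6,0.95,0,0,0,0,0,-6,0.95,0,0,0,0,0,-6,0.95,0,0,0,0,0,-6,0.95,0,0,0,0,0,-6,0.95,0,0,0,0,0,-5,0.95,0,0,0,0,0,0,0.95])

```text
time_s: 37.77
ee_pos: [0.411, -0.2851, 0.0865]
eef_rot: [-3.034, 1.57, 2.488]
force: [-0.8, 0.6, 1.2]
grip_width: 0.012
```

Emit:
jog_arm(rows=[0,0,0,0,0,-5,0.95,0,0,0,0,0,-5,0.95,0,0,0,0,0,-5,0.95,0,0,0,0,0,-5,0.95,0,0,0,0,0,-5,0.95,0,0,0,0,0,-5,0.95,0,0,0,0,0,0,0.95,0,0,0,0,0,0,0.95])

```text
time_s: 38.43
ee_pos: [0.4108, -0.2853, 0.0865]
eef_rot: [-2.03, 1.57, 2.976]
force: [-5.2, -0.8, 3.5]
grip_width: 0.012
```

```bash
python3 s.py; python3 k.py scene19
```

```text
38.4333 [ 0.4108 -0.2853  0.0865] jaw 16.8 F [-5.2 -0.8  3.5] q6 -0.97 w 0.01195043957683512
M [ 0.039  1.084 -0.054]
```

Emit:
jog_arm(rows=[0,0,0,0,0,-4,0.95,0,0,0,0,0,-4,0.95,0,0,0,0,0,-4,0.95,0,0,0,0,0,0,0.95,0,0,0,0,0,0,0.95])

```text
time_s: 38.9
ee_pos: [0.4106, -0.2853, 0.0864]
eef_rot: [-1.816, 1.57, 2.98]
force: [-6.7, -0.3, 4.6]
grip_width: 0.0116
```

```bash
python3 s.py; python3 -c "
from h import *
o=ctrl.get_obs();print(o['moment'].round(3),o['tau'].round(3))"
```

```text
38.9 [ 0.4106 -0.2853  0.0864] jaw 4.8 F [-6.7 -0.3  4.6] q6 -0.76 w 0.011562031123587564
[-0.042  1.394 -0.015] [  1.954 -48.205 -31.355   1.038  -1.362   0.312]
```

Emit:
jog_arm(rows=[0,0,0,0,0,-4,0.95,0,0,0,0,0,-4,0.95,0,0,0,0,0,0,0.95,0,0,0,0,0,0,0.95])

```text
time_s: 39.23
ee_pos: [0.4105, -0.2853, 0.0864]
eef_rot: [-1.667, 1.569, 2.99]
force: [-7.7, 0.8, 5.3]
grip_width: 0.0115
```

```bash
python3 s.py; python3 -c "
from h import *
o=ctrl.get_obs();print(o['moment'].round(3),o['tau'].round(3))"
```

```text
39.2333 [ 0.4105 -0.2853  0.0864] jaw -3.2 F [-7.7  0.8  5.3] q6 -0.62 w 0.01151705758912052
[ 0.016  1.543 -0.03 ] [  2.147 -48.064 -31.507   1.138  -1.527   0.311]
```

Emit:
jog_arm(rows=[0,0,0,0,0,-3,0.95,0,0,0,0,0,0,0.95,0,0,0,0,0,0,0.95])

```text
time_s: 39.48
ee_pos: [0.4105, -0.2853, 0.0864]
eef_rot: [-1.626, 1.569, 2.979]
force: [-7.1, 0.1, 4.8]
grip_width: 0.0114
```

```bash
python3 s.py; python3 -c "
from h import *
o=ctrl.get_obs();print(o['moment'].round(3),o['tau'].round(3))"; python3 k.py scene20
```

```text
39.4833 [ 0.4105 -0.2853  0.0864] jaw -6.2 F [-7.1  0.1  4.8] q6 -0.57 w 0.011407889894510463
[ 0.006  1.605 -0.016] [  2.212 -48.01  -31.569   1.171  -1.593   0.2  ]
M [ 0.006  1.605 -0.016]
```

View pics/scene20c.png

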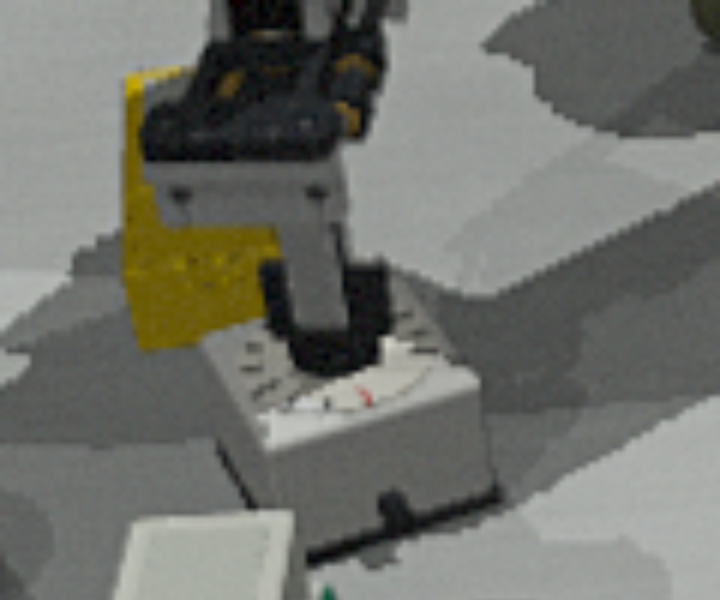

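Emit:
jog_arm(rows=[0,0,0,0,0,-3,0.95,0,0,0,0,0,0,0.95,0,0,0,0,0,0,0.95])

```text
time_s: 39.78
ee_pos: [0.4105, -0.2853, 0.0864]
eef_rot: [-1.536, 1.569, 3.017]
force: [-7.6, -0.6, 5.5]
grip_width: 0.0119
```

```bash
cat > t.py <<'E'
from h import *
o=ctrl.get_obs();print(o['moment'].round(3),o['tau'].round(3))
E
python3 s.py; python3 t.py
```

```text
39.7833 [ 0.4105 -0.2853  0.0864] jaw -9.1 F [-7.6 -0.6  5.5] q6 -0.52 w 0.011880827753627074
[0.044 1.616 0.223] [  2.001 -47.959 -31.618   1.32   -1.648   0.454]
```

Emit:
jog_arm(rows=[0,0,0,0,0,-3,0.95,0,0,0,0,0,0,0.95,0,0,0,0,0,0,0.95])

```text
time_s: 40.03
ee_pos: [0.4105, -0.2853, 0.0865]
eef_rot: [-1.385, 1.569, 3.116]
force: [-7.5, -0.3, 5.0]
grip_width: 0.0118
```

```bash
python3 s.py; python3 t.py
```

```text
40.0333 [ 0.4105 -0.2853  0.0865] jaw -12.1 F [-7.5 -0.3  5. ] q6 -0.47 w 0.01182007576191724
[0.094 1.583 0.657] [  1.454 -47.973 -31.571   1.445  -1.594   0.902]
```

Emit:
jog_arm(rows=[0,0,0,0,0,-3,0.95,0,0,0,0,0,0,0.95,0,0,0,0,0,0,0.95])

```text
time_s: 40.28
ee_pos: [0.4105, -0.2855, 0.0864]
eef_rot: [-1.027, 1.569, -2.861]
force: [-8.1, -2.3, 4.8]
grip_width: 0.0128
```

```bash
python3 s.py; python3 t.py
```

```text
40.2833 [ 0.4105 -0.2855  0.0864] jaw -15.1 F [-8.1 -2.3  4.8] q6 -0.42 w 0.012793197130786972
[-0.323  1.497  0.786] [  2.273 -48.148 -31.278   1.837  -1.317   0.955]
```

The stop is clear: from jaw angle about -8° on, the moment jumped from about 0 to 0.8 N·m and the pads began to slip. Letting go and rising.

Emit:
jog_arm(rows=[0,0,0,0,0,0,0,0,0,0,0,0,0,0,0,0,0,0,0,0,0,0,0,0,0,0,0,0,0,0,0,0,0,0,0,0,0,0,0,0,0,0,0,0,0,0,0,0,0,0,0,0,0,0,0,0])

```text
time_s: 40.95
ee_pos: [0.4111, -0.2852, 0.0864]
eef_rot: [2.239, 1.571, 0.399]
force: [-0.3, -0.3, -0.0]
grip_width: 0.0623
```

Emit:
jog_arm(rows=[0,0,0.03,0,0,0,0,0,0,0.03,0,0,0,0,0,0,0.04,0,0,0,0,0,0,0.02,0,0,0,0,0,0,0,0,0,0,0,0,0,0,0,0,0,0])

```text
time_s: 41.45
ee_pos: [0.4113, -0.2854, 0.207]
eef_rot: [1.178, 1.569, -0.662]
force: [-0.1, -0.2, -1.2]
grip_width: 0.0935
```

```bash
python3 s.py wrist21 scene21 side21; python3 key.py wrist21 scene21;python3 -c "
from meas import *
boxes(['scene21','side21'],.078,.102)" | awk '$0 ~ /size 1[01]/'
```

```text
41.45 [ 0.4113 -0.2854  0.207 ] jaw -15.4 F [-0.1 -0.2 -1.2] q6 -0.41 w 0.09353543647985589
wrist21 846 [ 410.2 -283.3] [49. 12.] pca 81.7
scene21 87 [ 413.1 -285.1] [50. 15.] pca 80.9
scene21 [160. 219.] ctr 250 -355 size 102 58 ang 6 z 0.085 col [99. 94. 54.]
scene21 [412. 226.] ctr 390 312 size 111 66 ang -87 z 0.0878 col [144. 147. 140.]
scene21 [431. 248.] ctr 500 325 size 112 65 ang -83 z 0.0881 col [142. 146. 138.]
scene21 [451. 274.] ctr 608 332 size 113 64 ang -83 z 0.0882 col [142. 145. 138.]
scene21 [162. 301.] ctr 605 -320 size 113 60 ang -3 z 0.0952 col [155. 158. 149.]
scene21 [556. 324.] ctr 799 477 size 101 9 ang 13 z 0.0897 col [70. 74. 77.]
side21 [344. 151.] ctr 602 -318 size 113 69 ang -3 z 0.0938 col [146. 150. 143.]
side21 [226. 320.] ctr 605 334 size 113 62 ang -85 z 0.0886 col [143. 146. 139.]
side21 [280. 332.] ctr 497 329 size 112 61 ang -84 z 0.0888 col [146. 150. 143.]
side21 [339. 343.] ctr 387 315 size 114 61 ang -85 z 0.0889 col [150. 154. 146.]
```

View pics/wrist21.png

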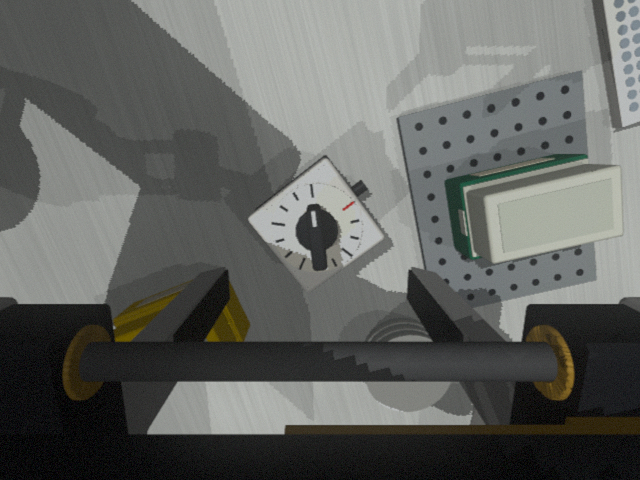

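View pics/scene21.png

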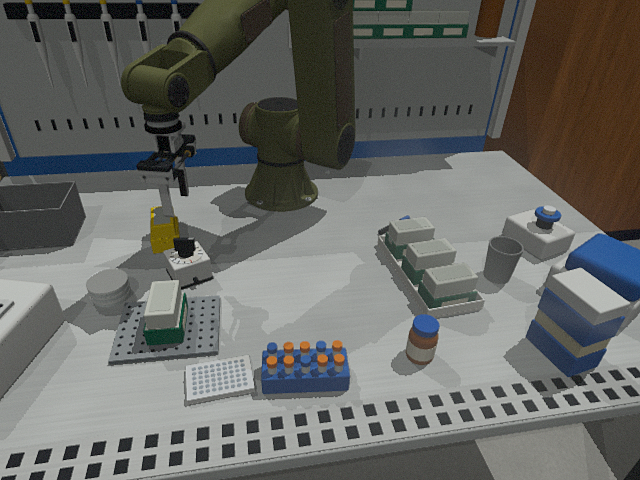

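After release the wing is at 81.7°. In the wrist view the pointer at (313,215) is about 300° clockwise of the red tick at (348,206), or 5.24 rad, which is the stop. The boxes and bystanders are in place and the hand is clear, so I'm handing in.

```bash
python3 -c "
from station import ctrl
print(ctrl.hand_in())"
```

```text
the job is handed in; nothing more can be done
None
```

The job is handed in at about 41.6 s of the 208 s allowed. It reports no verdict; my last checks all came out right.

- **Weighing:** I lifted all four tip boxes. One weighed 3.4 N, so it is the full one; the others read 1.1, 1.2 and 1.7 N, so they are empty. The wrist force reading scatters by about ±0.5 N, well below that gap.
- **Full box:** It stands on the drilled plate at about (0.604, -0.320), within a few mm of the plate's centre. Its top reads 93.5–95 mm against the 97 mm expected.
- **Empty boxes:** They stand side by side in the tray, about 110 mm apart, with their tops at 88–89 mm, which matches standing on the tray floor.
- **Timer key:** I wound it in two strokes, 178° and then about 95°, with a regrip in between. The moment rose sharply to 0.8 N·m at the stop and the pads began to slip. After I let go, the pointer read about 5.24 rad on the dial.
- **Everything else:** None of the boxes was knocked aside during the run. By eye in the final picture, the bystanders look unmoved, and the open hand is clear of everything.
- **Disagreement:** My image estimate of the key's axis was about 2 mm off in y, which gave 18 N of side force when I began winding. I corrected it during the turn.

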